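Load film tins into the archive's treatment chest and restart it

ROBOT

A 6-joint arm with a two-finger parallel gripper is mounted at the origin on the work surface. World frame = base frame: x ahead of the robot, y to its left, z up, the work surface at z = 0. Lengths are in m, angles in rad, forces in N, time in s.
With the tool pointing down it reaches from about 0.35 to 0.975 m from the base axis. Payload 4.9 kg.
Tool frame: the origin (TCP) lies on the centre line of the jaws, within the pads' length; the fingertips stand 19 mm ahead of it and the grasp point (between the pads) is the TCP; z points along the fingers, y is the line along which they close (so a half turn about z gives the same grasp; the last joint's range is limited). The gripper opens to 85 mm and grips with 20 to 120 N. Pads are 22 mm wide; open, the fingers measure 114 mm over their backs; the gripper's body (76 mm by 85 mm) begins 54 mm behind the grasp point. The pads swing forward as they close: fully open they stand 13 mm farther back than shut.
Start: joints at [-1.395, 0.053, 1.613, -0, 1.476, -0.119], TCP at [0.182, -0.598, 0.25] pointing down, gripper open.
Joint ranges: [-3.01, 3.01], [-1.01, 2.22], [0.06, 2.58], [-1.02, 4.17], [0.09, 2.62], [-3.14, 3.14]. Speed limits (rad/s): [2.57, 2.57, 3.14, 3.14, 3.14, 3.14].

INTERFACE

Orientations are given as a unit quaternion [w, x, y, z].
In Python, from plant import state, grab_frame, ticket, spotter gives the robot as it stands.
- The arm moves only by the tool apply_moves, never from a script. Its argument "series" is a list of rows, each an object of numbers: "jaw": the closure, from 0 (fully open) to 1 (shut); "dx", "dy", "dz": the shift along the tool's x, y, z in mm; "turn": the turn about the tool's z in rad. A call has 1 to 5 rows; each row is the pose to reach, as a shift and turn from the pose commanded when the call began, along the tool's axes at that moment; what a row does not reach only later rows make up. A row lasts 1/12 s, in which the tool goes at most 41.7 mm and 7.16 degrees, less where a joint would pass 70% of its speed; a pose out of reach is approached as far as the arm can. A call with a gripper value outside its range is refused whole. The fingers move at their own pace and stop on an object; the grip force is fixed at half the most. Time passes only in rows, so rows that repeat a pose let the fingers close. It gives the time, the measured TCP pose, the force, the opening and the grip force at its end, in the units of the state.
- state(): the state, without advancing time (a new reading comes with each control period).
- grab_frame(name): name is "scene" or "top" or "wrist"; returns a dict with "pixels" (384x512x3 uint8, red, green, blue), "mtx" (3x3 intrinsics, pixels), "camera_from_world" (4x4, takes a point from world to camera coordinates). Camera axes: x right, y down, z forward; pixel columns grow to the right and rows downward; lengths in m; the calibration is good to about 2 mm. A picture is of the moment at which its call begins. There is no depth.
- ticket.job_done(): hands the job in; it is judged then, once.
Trained networks look in a picture, given as the dict that the camera call returned (one of the last four; its "shot" number tells which), for a name from the list of things; names that differ only in an ending like _2 or _b are one class to them, and where a whole thing is asked for, a point or a joint stands for the part that bears it (a point fixed in the world has none). Each returns a list of dicts, best first, with "conf" (0 to 1); they miss things now and then, are a little off and sometimes report something else, mostly with a low value. They report only what shows in the picture. A call takes as long as a camera call. They do not tell look-alikes from the thing itself.
- spotter.outline_of(picture, target): "region" (384x512 bool, what is visible of it) and "extent" ([left, top, right, bottom] in pixels, round what is visible of it).
The state is a dict: "time": time; "joint_pos": joint angles; "joint_vel": joint speeds; "joint_efforts": joint torques, N m; "tool_pos": TCP position; "tool_rot": TCP orientation; "contact_force": force on the tool from outside, world axes, zero at the start; "ft_torque": the same for the moment, N m; "gripper_width": opening from 0.0 (shut) to 1.0 (fully open); "grasp_force": force on a finger pad.
Only numpy, scipy, OpenCV 4.12 (cv2) and the standard library are available. Lean on these libraries where they do the work, as an engineer would, in place of code of your own. Each camera call takes 0.05 s, during which the arm holds its last target. There are 200 camera calls.

TASK

The film tins standing on the bench have to go into the dry-air treatment chest: switch the chest off at the toggle on the grey isolator box, then swing the hasp up and off, open the lid wide and stand every tin upright on the chest's floor. Then shut the lid fully, swing the hasp back down over the catch and only then switch the isolator on again (handle leaning towards the amber lens). The lid must never be raised while the isolator is on or the hasp is over it; leave the volume, the jar and the hand stamp alone.

Things in the scene. Friction and masses are not known exactly. Their poses are not given: they have to be found in the camera images.
- chest: Grey painted steel open-topped chest, fixed to the bench, 160 (its x) by 215 (its y) by 65 mm high, walls and floor 6 mm. Origin: centre of its underside; x points from the hasp side (front) to the lid's hinge side, z up. Stands with its hinge side roughly to the robot's left.
- lid (a joint): Aluminium lid of the chest, 160 by 215 by 8 mm, hinged along the +x rim at 65 mm height. Radians: 0 shut, grows as it opens, up to 1.9 (leaning back past upright). A stiff hinge: it stays where it is left (about 5 N at the handle moves it).
- lid_handle (a point): Middle of the lid's handle bar: round black bar 10 mm thick, 70 mm long, parallel to the hinge, 38 mm above the lid's upper face (measured to the bar's axis), 125 mm from the hinge line, 40 mm towards the chest's -y from its middle. It turns with the lid.
- lid_hinge (a point): Point on the lid's hinge axis (which runs along the chest's y) in the middle of the rim, on the underside of the lid; chest frame (80, 0, 65) mm.
- hasp (a joint): Steel hasp, a slotted strap 77 mm long and 40 mm wide, hinged on the chest's front wall. Radians: 0 = lying flat over the lid with the lid's staple (the catch) in its slot, grows as it swings up and out, 1.57 upright, up to 1.9. Stays where it is left.
- hasp_grip (a point): Middle of the hasp's cross bar, which is round, 10 mm thick, 40 mm long between two uprights, parallel to the hinge; it stands 32 mm off the strap, 55 mm from the hinge, and turns with the hasp. When shut it is 36 mm above the lid's upper face.
- hasp_hinge (a point): Middle of the hasp's hinge axis (along the chest's y); chest frame (-85, 55, 77) mm.
- isolator: Grey isolator box, fixed to the bench, 130 (its x) by 80 by 60 mm high, with a toggle handle on top and an amber lens, 16 mm across, at its +x end. Origin: centre of its underside.
- toggle (a joint): Toggle handle of the isolator. Radians: 0 = off (leans 0.6 rad from upright to the isolator's -x, away from the lens), 1.2 = on (leans 0.6 rad to +x, towards the lens). Upright at 0.6; it falls over into the nearer detent. Starts on.
- toggle_tip (a point): Middle of the toggle's black cross bar, 16 mm thick, 60 mm long along the isolator's y, 78 mm from the pivot at the end of a 10 mm rod.
- toggle_pivot (a point): Pivot of the toggle (axis along the isolator's y), on the isolator's top face, 60 mm above the bench.
- tin0: Round steel film tin, 50 mm across, 44 mm high, standing upright on the bench, about 90 g. Origin: centre of its underside. May be absent.
- tin1: Round steel film tin, 50 mm across, 44 mm high, standing upright on the bench, about 90 g. Origin: centre of its underside. May be absent.
- tin2: Round steel film tin, 50 mm across, 44 mm high, standing upright on the bench, about 90 g. Origin: centre of its underside. May be absent.
- tin3: Round steel film tin, 50 mm across, 44 mm high, standing upright on the bench, about 90 g. Origin: centre of its underside. May be absent.
- volume: Bystander: vellum-bound volume lying flat, 90 by 130 by 30 mm. Origin: centre of its underside.
- jar: Bystander: small jar, 60 mm across, 80 mm high. Origin: centre of its underside.
- stamp: Bystander: hand stamp standing on its round base, 40 mm across, 75 mm high, with a knob handle. Origin: centre of its underside.
Mind the look-alikes: they are no part of the job. Leave any blue or red look-alike of the isolator alone.

How it is judged:
By the outcome, as a careful person would: the job done as asked, in the order asked, and still so for the second after the job is handed in, with the robot touching nothing.
Of tin0, tin1, tin2, tin3 only 2 to 3 are there at a start; the rules pass over those that are not, and their reading is None.
At some moment in a run one of tin0, tin1, tin2, tin3 may be knocked a few centimetres aside while the robot is not near it.
Once in a run the grip may slacken for a moment while it holds something.
It also fails if it takes over 210 s, if anything falls off the work surface, if the arm or the gripper's body presses on something with over 40 N, if the wrist force passes 120 N, or if a joint passes its speed limit or range.

## Working session

There is one attempt and no reset: what is moved stays moved. The work goes in short steps, Python scripts to look and compute and a tool call to move; the robot and the scene stay as the last step left them, time stands still between calls to the robot, and variables do not carry over. Pictures are saved under pics/ and viewed, at most 14 in all, crops included, and the job is handed in when it is done.

Besides the shell and the picture viewer there is one more tool, called after "Emit:" as name([rows], argument=value, ...), one row to a line, values as JSON. apply_moves: Moves the arm, as the interface text tells. Its arguments: {"type":"object","properties":{"series":{"type":"array","items":{"type":"object","properties":{"jaw":{"type":"number"},"dx":{"type":"number"},"dy":{"type":"number"},"dz":{"type":"number"},"turn":{"type":"number"}}}}},"required":["series"]}

```bash
mkdir -p pics; ls; cat > h.py <<'E'
import numpy as np, cv2
from plant import state, grab_frame, ticket, spotter
def save(f,name,crop=None,scale=1):
    im=f["pixels"][...,::-1]
    if crop: im=im[crop[1]:crop[3],crop[0]:crop[2]]
    im=cv2.resize(np.ascontiguousarray(im),None,fx=scale,fy=scale,interpolation=cv2.INTER_CUBIC)
    cv2.imwrite("pics/"+name,im)
def ray(f,uv):
    T=np.array(f["camera_from_world"]);K=np.array(f["mtx"])
    R,t=T[:3,:3],T[:3,3]
    d=R.T@np.linalg.solve(K,[uv[0],uv[1],1]); return -R.T@t,d
def atz(f,uv,z):
    c,d=ray(f,uv); return c+d*(z-c[2])/d[2]
def tri(pairs):
    A=np.zeros((3,3));b=np.zeros(3)
    for f,uv in pairs:
        c,d=ray(f,uv);d=d/np.linalg.norm(d);P=np.eye(3)-np.outer(d,d);A+=P;b+=P@c
    return np.linalg.solve(A,b)
def proj(f,p):
    q=np.array(f["camera_from_world"])@np.r_[p,1];q=np.array(f["mtx"])@q[:3];return q[:2]/q[2]
def cen(r):
    v,u=np.nonzero(r);return np.array([u.mean(),v.mean()])
E
python3 - <<'E'
from h import *
np.set_printoptions(precision=3,suppress=True)
fs={n:grab_frame(n) for n in("scene","top")}
print(state())
for n,f in fs.items():
    save(f,n+"0.png",scale=1.5); print(n,-np.array(f["camera_from_world"])[:3,:3].T@np.array(f["camera_from_world"])[:3,3])
    for t in "chest lid lid_handle hasp hasp_grip isolator toggle toggle_tip tin0 volume jar stamp".split():
        for o in spotter.outline_of(f,t):
            if o["conf"]>.25: print(n,t,round(o["conf"],2),o["extent"],cen(o["region"]),atz(f,cen(o["region"]),.04))
E
```

```text
pics
{'time': 0.1, 'joint_pos': array([-1.395,  0.053,  1.614, -0.   ,  1.476, -0.119]), 'joint_vel': array([ 0.001, -0.002, -0.004,  0.   ,  0.   , -0.   ]), 'joint_efforts': array([  0.   , -39.491, -37.136,  -0.   ,   0.004,   0.   ]), 'tool_pos': array([ 0.182, -0.598,  0.249]), 'tool_rot': array([-0.001,  0.989,  0.147, -0.   ]), 'contact_force': array([-0.38 ,  0.167, -0.424]), 'ft_torque': array([ 0.016,  0.028, -0.029]), 'grasp_force': 0.0, 'gripper_width': 0.9998576541974292}
scene [ 1.615 -0.289  0.735]
scene chest 0.63 [327.3, 183.1, 412.7, 238.6] [367.659 210.303] [0.577 0.2   0.04 ]
scene lid 0.56 [327.7, 185.9, 413.7, 214.6] [370.017 200.733] [0.525 0.227 0.04 ]
scene lid_handle 0.82 [326.7, 186.4, 411.1, 218.8] [370.189 200.663] [0.524 0.228 0.04 ]
scene lid_handle 0.6 [134.0, 235.9, 190.4, 275.9] [160.507 255.843] [ 0.707 -0.41   0.04 ]
scene hasp_grip 0.67 [344.5, 189.3, 366.1, 215.9] [353.372 203.303] [0.532 0.171 0.04 ]
scene isolator 0.96 [98.2, 182.7, 134.6, 245.0] [114.81  218.779] [ 0.509 -0.551  0.04 ]
scene isolator 0.84 [225.8, 213.9, 267.1, 258.9] [245.459 
[... 2459 characters left out ...]
 -0.6    0.04 ]
top toggle_tip 0.55 [305.1, 283.5, 334.0, 310.6] [318.032 299.96 ] [ 0.304 -0.302  0.04 ]
top toggle_tip 0.53 [261.6, 148.5, 281.7, 171.9] [271.217 154.261] [ 0.688 -0.184  0.04 ]
top tin0 0.85 [313.0, 199.0, 333.3, 218.0] [321.735 208.578] [ 0.539 -0.318  0.04 ]
top tin0 0.68 [238.4, 239.3, 256.4, 256.2] [247.532 247.658] [ 0.435 -0.121  0.04 ]
top volume 0.73 [327.8, 140.2, 383.3, 185.1] [354.135 162.037] [ 0.667 -0.41   0.04 ]
top volume 0.73 [252.0, 148.7, 287.8, 206.5] [270.527 177.602] [ 0.623 -0.182  0.04 ]
top jar 0.56 [183.8, 109.9, 207.3, 131.9] [195.302 121.598] [0.783 0.028 0.04 ]
top stamp 0.77 [277.9, 122.6, 287.1, 142.5] [282.005 131.096] [ 0.755 -0.214  0.04 ]
```

View pics/scene0.png

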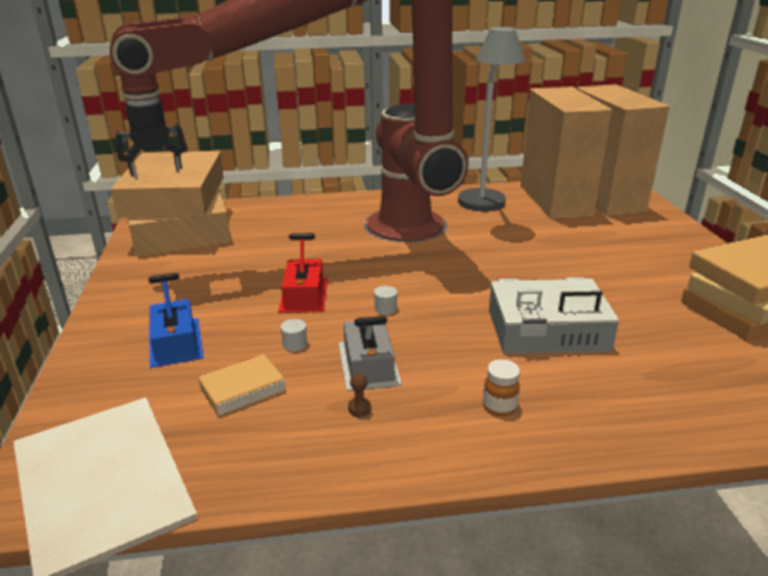

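View pics/top0.png

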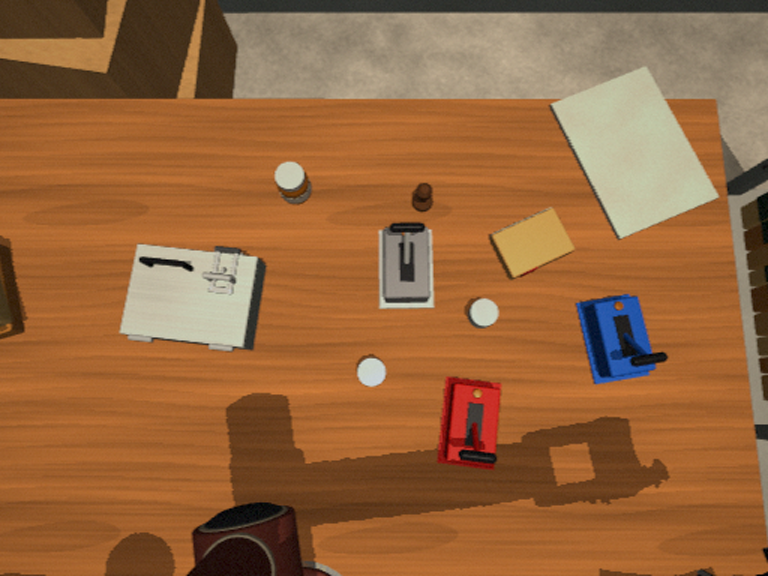

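Emit:
apply_moves([
  {"dx": 36,"dy": -18,"dz": -10,"turn": 0.1},
  {"dx": 72,"dy": -36,"dz": -20,"turn": 0.2},
  {"dx": 108,"dy": -54,"dz": -20,"turn": 0.295},
  {"dx": 144,"dy": -72,"dz": -20,"turn": 0.295},
  {"dx": 180,"dy": -91,"dz": -20,"turn": 0.295},
])

```text
invalid input at $.series[0]: expected keys jaw, dx, dy, dz, turn
```

Emit:
apply_moves([
  {"dx": 27,"dy": -28,"dz": -10},
  {"dx": 54,"dy": -56,"dz": -20},
  {"dx": 81,"dy": -84,"dz": -20},
  {"dx": 108,"dy": -112,"dz": -20},
  {"dx": 136,"dy": -140,"dz": -20,"jaw": 1},
])

```text
invalid input at $.series[0]: expected keys jaw, dx, dy, dz, turn
```

Emit:
apply_moves([
  {"dx": 27,"dy": -28,"jaw": 1},
  {"dx": 54,"dy": -56,"jaw": 1},
  {"dx": 81,"dy": -84,"jaw": 1},
  {"dx": 108,"dy": -112,"jaw": 1},
  {"dx": 136,"dy": -140,"jaw": 1},
])

```text
invalid input at $.series[0]: expected keys jaw, dx, dy, dz, turn
```

```bash
python3 - <<'E'
from h import *
np.set_printoptions(precision=4,suppress=True)
f=grab_frame("wrist"); s=state(); print(s["tool_pos"],s["tool_rot"],s["time"])
print(np.array(f["camera_from_world"]),np.array(f["mtx"]))
save(f,"w1.png",scale=1.5)
for t in "isolator toggle_tip tin0".split():
    for o in spotter.outline_of(f,t):
        if o["conf"]>.25: print(t,round(o["conf"],2),o["extent"],cen(o["region"]),atz(f,cen(o["region"]),.044))
E
```

```text
[ 0.1816 -0.598   0.2503] [0.     0.9892 0.1469 0.    ] 1.35
[[ 0.2907 -0.9568  0.0009 -0.6253]
 [-0.9188 -0.2788  0.2795 -0.036 ]
 [-0.2672 -0.0821 -0.9602  0.3791]
 [ 0.      0.      0.      1.    ]] [[292.4949   0.     256.5507]
 [  0.     292.4949 194.1634]
 [  0.       0.       1.    ]]
isolator 0.89 [1.2, 1.2, 62.7, 31.5] [36.5166 10.122 ] [ 0.2768 -0.3407  0.044 ]
```

View pics/w1.png

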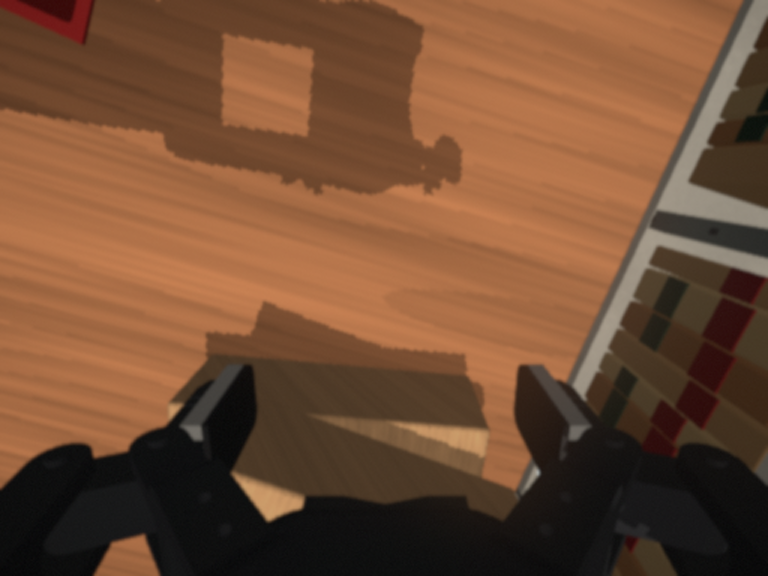

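The picture shows only wood blocks, a shadow and the red look-alike's corner at the top left. The moves were refused because every row needs all of the keys, so I'm resending them complete.

Emit:
apply_moves([
  {"jaw": 0,"dx": 36,"dy": -18,"dz": -10,"turn": 0.1},
  {"jaw": 0,"dx": 72,"dy": -36,"dz": -20,"turn": 0.2},
  {"jaw": 0,"dx": 108,"dy": -54,"dz": -20,"turn": 0.295},
  {"jaw": 0,"dx": 144,"dy": -72,"dz": -20,"turn": 0.295},
  {"jaw": 0,"dx": 180,"dy": -91,"dz": -20,"turn": 0.295},
])

```text
time: 1.92
tool_pos: [0.3284, -0.4575, 0.2708]
tool_rot: [0.0, 1.0, -0.001, 0.0]
contact_force: [1.0, -1.2, -0.2]
gripper_width: 1.003
grasp_force: 0.0
```

Emit:
apply_moves([
  {"jaw": 0,"dx": 27,"dy": -28,"dz": -10,"turn": 0},
  {"jaw": 0,"dx": 54,"dy": -56,"dz": -20,"turn": 0},
  {"jaw": 0,"dx": 81,"dy": -84,"dz": -20,"turn": 0},
  {"jaw": 0,"dx": 108,"dy": -112,"dz": -20,"turn": 0},
  {"jaw": 1,"dx": 136,"dy": -140,"dz": -20,"turn": 0},
])

```text
time: 2.33
tool_pos: [0.4645, -0.3172, 0.291]
tool_rot: [0.0, 1.0, -0.0, 0.0]
contact_force: [0.1, -0.9, 0.4]
gripper_width: 0.883
grasp_force: 0.0
```

Emit:
apply_moves([
  {"dx": 27,"dy": -28,"dz": 0,"turn": 0,"jaw": 1},
  {"dx": 54,"dy": -56,"dz": 0,"turn": 0,"jaw": 1},
  {"dx": 81,"dy": -84,"dz": 0,"turn": 0,"jaw": 1},
  {"dx": 108,"dy": -112,"dz": 0,"turn": 0,"jaw": 1},
  {"dx": 136,"dy": -140,"dz": 0,"turn": 0,"jaw": 1},
])

```text
time: 2.75
tool_pos: [0.6005, -0.177, 0.2905]
tool_rot: [0.0, 1.0, -0.0, 0.0]
contact_force: [-0.1, -0.9, -0.0]
gripper_width: 0.146
grasp_force: 0.0
```

```bash
python3 - <<'E'
from h import *
np.set_printoptions(precision=4,suppress=True)
f=grab_frame("wrist"); s=state(); print(s["tool_pos"],s["tool_rot"],s["time"])
save(f,"w2.png",scale=1.5)
for t in "isolator toggle_tip tin0 stamp".split():
    for o in spotter.outline_of(f,t):
        if o["conf"]>.25: print(t,round(o["conf"],2),o["extent"],cen(o["region"]),atz(f,cen(o["region"]),.044))
E
```

```text
[ 0.6042 -0.1719  0.2901] [-0.0021  1.      0.0026  0.0018] 2.8
isolator 0.91 [224.2, 86.0, 296.0, 203.4] [258.6508 141.6065] [ 0.6328 -0.1799  0.044 ]
isolator 0.87 [471.9, 183.3, 512.0, 289.3] [492.3086 233.6538] [ 0.5076 -0.5015  0.044 ]
isolator 0.78 [309.1, 273.3, 366.5, 328.8] [334.3592 286.9837] [ 0.4235 -0.2905  0.044 ]
toggle_tip 0.85 [229.1, 103.3, 289.9, 152.2] [258.9048 116.661 ] [ 0.6631 -0.1801  0.044 ]
tin0 0.68 [337.3, 184.3, 380.6, 231.4] [357.3175 208.072 ] [ 0.5447 -0.3122  0.044 ]
tin0 0.65 [1.9, 132.6, 77.0, 271.2] [ 35.4311 200.5234] [0.5554 0.1163 0.044 ]
tin0 0.53 [204.1, 258.9, 213.3, 270.6] [208.5 261.5] [ 0.465  -0.1093  0.044 ]
stamp 0.61 [269.4, 10.6, 300.9, 54.2] [286.005   33.7707] [ 0.7544 -0.2108  0.044 ]
```

View pics/w2.png

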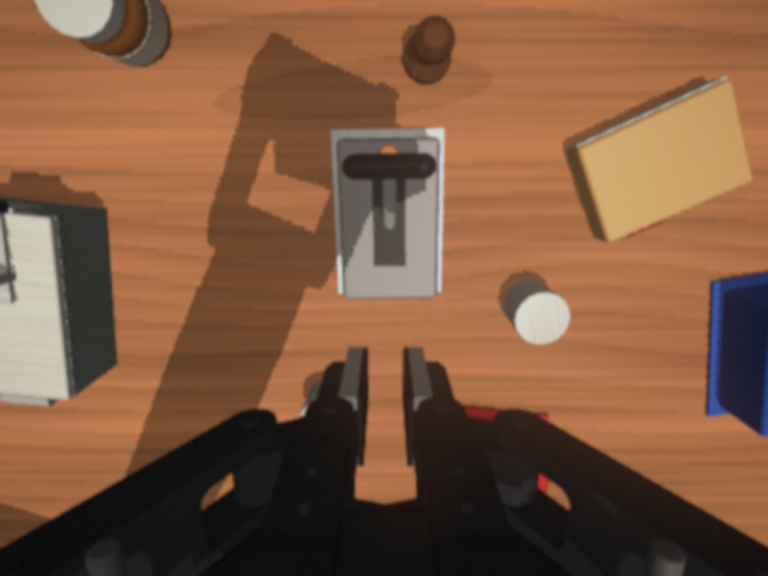

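The picture has three isolators, in native pixels: grey (258,142), blue (492,234) and red (334,287). The grey one fits: it is the grey box, with its amber lens at (259,100) and the handle leaning over it, so it is on. I'll confirm with an enlarged crop and measure the bar.

```bash
python3 - <<'E'
from h import *
np.set_printoptions(precision=4,suppress=True)
f=grab_frame("wrist");t=grab_frame("top");s=grab_frame("scene")
save(f,"grey.png",crop=(210,75,310,210),scale=4)
P=[]
for n,g in(("w",f),("t",t),("s",s)):
    for o in spotter.outline_of(g,"toggle_tip"):
        px=g["pixels"].astype(int); m=o["region"]&(px.max(2)<60)
        if m.sum()<8: continue
        print(n,round(o["conf"],2),cen(m),m.sum(),atz(g,cen(m),.124))
        if abs(atz(g,cen(m),.124)[:2]-[.66,-.18]).max()<.05: P.append((g,cen(m)))
print(len(P),tri(P)); print([proj(g,tri(P))-u for g,u in P])
E
```

```text
w 0.91 [255.0128 109.384 ] 862 [ 0.6704 -0.1774  0.124 ]
w 0.26 [255.2348 111.6903] 1001 [ 0.6683 -0.1776  0.124 ]
t 0.79 [318.3413 303.8095] 126 [ 0.3044 -0.29    0.124 ]
t 0.61 [431.4    238.3533] 150 [ 0.4563 -0.5651  0.124 ]
s 0.6 [201.5 157.5] 28 [ 0.3048 -0.2833  0.124 ]
s 0.57 [108.7358 185.2453] 53 [ 0.4545 -0.5624  0.124 ]
s 0.55 [246.3444 214.1333] 90 [ 0.6724 -0.1793  0.124 ]
s 0.28 [386.6875 198.3906] 64 [0.6513 0.2148 0.124 ]
3 [ 0.6693 -0.178   0.1219]
[array([0.6179, 1.212 ]), array([ 0.3959, -1.0943]), array([ 0.3721, -0.0121])]
```

View pics/grey.png

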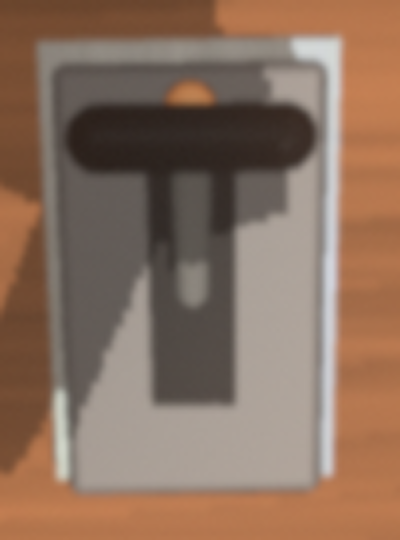

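The crop confirms it: grey box, amber lens at the top with the handle's bar leaning over it (on). Now pushing the bar from the lens side.

Emit:
apply_moves([
  {"dx": 40,"dy": 0,"dz": 0,"turn": 0,"jaw": 1},
  {"dx": 80,"dy": 0,"dz": 0,"turn": 0,"jaw": 1},
  {"dx": 110,"dy": 0,"dz": 30,"turn": 0,"jaw": 1},
  {"dx": 110,"dy": 0,"dz": 70,"turn": 0,"jaw": 1},
  {"dx": 110,"dy": 0,"dz": 100,"turn": 0,"jaw": 1},
])

```text
time: 3.72
tool_pos: [0.7101, -0.1791, 0.1876]
tool_rot: [-0.0, 1.0, -0.0, -0.0]
contact_force: [-0.3, 0.8, -1.3]
gripper_width: -0.002
grasp_force: 0.0
```

Emit:
apply_moves([
  {"dx": 0,"dy": 0,"dz": 30,"turn": 0,"jaw": 1},
  {"dx": 0,"dy": 0,"dz": 55,"turn": 0,"jaw": 1},
  {"dx": 0,"dy": 0,"dz": 66,"turn": 0,"jaw": 1},
  {"dx": -6,"dy": 0,"dz": 66,"turn": 0,"jaw": 1},
  {"dx": -12,"dy": 0,"dz": 66,"turn": 0,"jaw": 1},
])

```text
time: 4.13
tool_pos: [0.6971, -0.1791, 0.1247]
tool_rot: [0.0, 1.0, -0.0, -0.0]
contact_force: [0.5, -0.4, -0.3]
gripper_width: -0.0
grasp_force: 0.0
```

Emit:
apply_moves([
  {"dx": -12,"dy": 0,"dz": 0,"turn": 0,"jaw": 1},
  {"dx": -24,"dy": 0,"dz": -2,"turn": 0,"jaw": 1},
  {"dx": -38,"dy": 0,"dz": -5,"turn": 0,"jaw": 1},
  {"dx": -52,"dy": 0,"dz": -7,"turn": 0,"jaw": 1},
  {"dx": -68,"dy": 0,"dz": -7,"turn": 0,"jaw": 1},
])

```text
time: 4.55
tool_pos: [0.6308, -0.1798, 0.1363]
tool_rot: [0.002, 1.0, -0.0, 0.004]
contact_force: [0.5, -0.0, 0.5]
gripper_width: -0.002
grasp_force: 0.1
```

Emit:
apply_moves([
  {"dx": 0,"dy": 0,"dz": -30,"turn": 0,"jaw": 1},
  {"dx": 0,"dy": 0,"dz": -70,"turn": 0,"jaw": 1},
  {"dx": 0,"dy": 0,"dz": -110,"turn": 0,"jaw": 1},
  {"dx": 0,"dy": 0,"dz": -150,"turn": 0,"jaw": 1},
  {"dx": -10,"dy": -30,"dz": -165,"turn": 0,"jaw": 1},
])

```text
time: 4.97
tool_pos: [0.6221, -0.1532, 0.3082]
tool_rot: [0.004, 1.0, -0.003, 0.008]
contact_force: [0.8, 0.3, 0.5]
gripper_width: 0.002
grasp_force: 0.0
```

```bash
python3 - <<'E'
from h import *
np.set_printoptions(precision=4,suppress=True)
for n in("scene","top","wrist"):
    g=grab_frame(n)
    if n=="wrist": save(g,"w3.png",scale=1.5); print(state()["tool_pos"])
    for o in spotter.outline_of(g,"toggle_tip"):
        m=o["region"]&(g["pixels"].max(2)<60)
        if m.sum()>8:print(n,round(o["conf"],2),atz(g,cen(m),.124))
    for k in("hasp_grip","lid_handle","tin0","chest"):
        for o in spotter.outline_of(g,k):
            if o["conf"]>.3: print(n,k,round(o["conf"],2),o["extent"],atz(g,cen(o["region"]),.044 if k[0]=='t' else .11))
E
```

```text
scene 0.58 [ 0.4545 -0.5624  0.124 ]
scene 0.47 [ 0.584  -0.1793  0.124 ]
scene 0.31 [0.6512 0.2144 0.124 ]
scene hasp_grip 0.8 [344.0, 189.6, 363.4, 214.8] [0.637  0.1272 0.11  ]
scene lid_handle 0.71 [324.6, 183.3, 416.5, 219.8] [0.6322 0.1735 0.11  ]
scene tin0 0.77 [249.5, 190.9, 262.6, 211.1] [ 0.4773 -0.1207  0.044 ]
scene tin0 0.64 [187.0, 209.4, 205.9, 233.9] [ 0.5732 -0.3163  0.044 ]
scene tin0 0.45 [228.7, 194.1, 267.4, 257.3] [ 0.6382 -0.1792  0.044 ]
scene chest 0.88 [323.9, 184.9, 410.2, 239.6] [0.6813 0.1497 0.11  ]
scene chest 0.37 [250.7, 191.2, 263.3, 210.6] [ 0.5808 -0.136   0.11  ]
top 0.78 [ 0.4554 -0.5658  0.124 ]
top 0.74 [ 0.3045 -0.2894  0.124 ]
top 0.52 [ 0.5856 -0.1967  0.124 ]
top hasp_grip 0.55 [136.7, 163.1, 162.1, 195.0] [0.5983 0.1292 0.11  ]
top lid_handle 0.6 [78.9, 164.7, 172.8, 233.7] [0.5569 0.1841 0.11  ]
top lid_handle 0.45 [311.4, 198.5, 333.8, 218.4] [ 0.5286 -0.3082  0.11  ]
top tin0 0.77 [314.0, 199.7, 332.6, 219.3] [ 0.5376 -0.3185  0.044 ]
top tin0 0.49 [238.9, 240.0, 259.0, 257.2] [ 0.4347 -0.1226  0.044 ]
top chest 0.96 [80.3, 161.2, 173.9, 236.3] [0.5572 0.1763 0.11  ]
top chest 0.31 [181.2, 109.4, 197.1, 128.3] [0.7685 0.0293 0.11  ]
[ 0.6193 -0.1489  0.2954]
wrist 0.85 [ 0.5859 -0.1741  0.124 ]
wrist hasp_grip 0.61 [0.0, 145.1, 42.3, 215.3] [0.6121 0.1111 0.11  ]
wrist lid_handle 0.74 [0.0, 157.0, 73.8, 273.5] [0.5683 0.0984 0.11  ]
wrist tin0 0.66 [352.6, 198.0, 398.8, 241.8] [ 0.5458 -0.3104  0.044 ]
wrist chest 0.7 [3.6, 140.6, 99.8, 280.2] [0.5817 0.0854 0.11  ]
```

Toggle bar is now at x≈0.584: off. On to the chest for a close look.

Emit:
apply_moves([
  {"dx": -10,"dy": -38,"dz": 0,"turn": 0,"jaw": 0.6},
  {"dx": -20,"dy": -76,"dz": 0,"turn": 0,"jaw": 0.6},
  {"dx": -30,"dy": -114,"dz": 0,"turn": 0,"jaw": 0.6},
  {"dx": -40,"dy": -152,"dz": 0,"turn": 0,"jaw": 0.6},
  {"dx": -50,"dy": -190,"dz": 0,"turn": 0,"jaw": 0.6},
])

```text
time: 6.28
tool_pos: [0.5688, 0.0428, 0.2965]
tool_rot: [-0.0, 1.0, -0.0, 0.0]
contact_force: [0.1, 0.0, 0.9]
gripper_width: 0.403
grasp_force: 0.0
```

Emit:
apply_moves([
  {"dx": -14,"dy": -38,"dz": 0,"turn": 0,"jaw": 0.6},
  {"dx": -28,"dy": -76,"dz": 0,"turn": 0,"jaw": 0.6},
  {"dx": -42,"dy": -114,"dz": 0,"turn": 0,"jaw": 0.6},
  {"dx": -56,"dy": -145,"dz": 0,"turn": 0,"jaw": 0.6},
  {"dx": -56,"dy": -145,"dz": 0,"turn": 0,"jaw": 0.6},
])

```text
time: 6.7
tool_pos: [0.5112, 0.191, 0.2967]
tool_rot: [-0.001, 1.0, 0.003, -0.0]
contact_force: [0.7, -1.4, 0.1]
gripper_width: 0.4
grasp_force: 0.0
```

```bash
python3 - <<'E'
from h import *
np.set_printoptions(precision=4,suppress=True)
g=grab_frame("wrist"); save(g,"w4.png",scale=1.5); print(state()["tool_pos"],state()["tool_rot"])
print(g["camera_from_world"])
for k in("hasp_grip","lid_handle","hasp","lid","chest"):
    for o in spotter.outline_of(g,k):
        if o["conf"]>.3: print(k,round(o["conf"],2),o["extent"],atz(g,cen(o["region"]),.11))
E
```

```text
[0.5124 0.1887 0.2967] [-0.0002  1.      0.0024  0.0003]
[[ 0.0064 -1.     -0.0018  0.1882]
 [-0.9601 -0.0067  0.2795  0.443 ]
 [-0.2795 -0.0001 -0.9601  0.5671]
 [ 0.      0.      0.      1.    ]]
hasp_grip 0.65 [280.2, 42.2, 332.3, 125.5] [0.605  0.1414 0.11  ]
lid_handle 0.78 [155.6, 35.2, 357.1, 199.3] [0.5714 0.2007 0.11  ]
hasp 0.76 [280.0, 42.4, 335.4, 126.2] [0.6049 0.141  0.11  ]
lid 0.8 [158.5, 40.7, 357.9, 202.9] [0.5711 0.2014 0.11  ]
chest 0.78 [160.6, 39.4, 359.5, 203.3] [0.5728 0.1965 0.11  ]
```

View pics/w4.png

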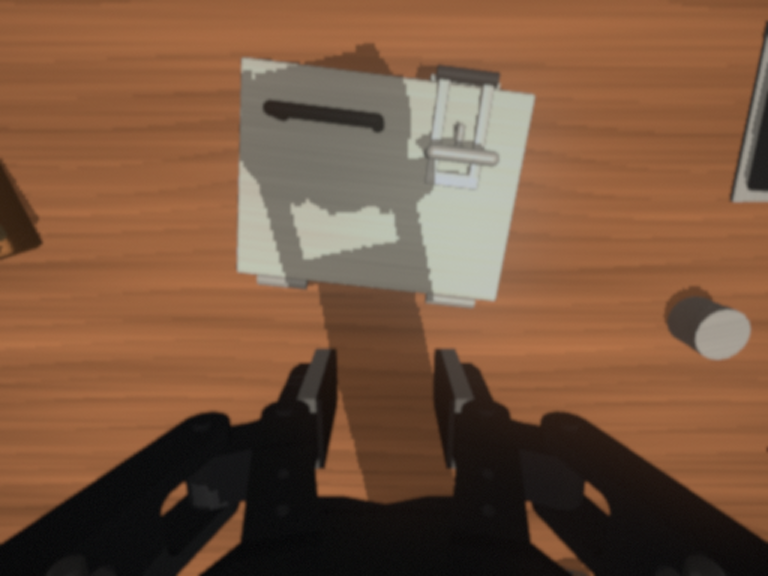

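The picture shows the lid (corners, in view pixels: (243,58), (534,95), (495,299), (238,271)), the black handle bar from (268,107) to (378,124), the hasp bar from (430,152) to (494,158), and the hinge lugs on the robot's side. I'll compute the pose.

```bash
python3 - <<'E'
from h import *
np.set_printoptions(precision=4,suppress=True)
g=grab_frame("wrist"); t=grab_frame("top"); s=grab_frame("scene")
C=[atz(g,np.array(p)/1.5,.073) for p in((243,58),(534,95),(495,299),(238,271))]
print(np.array(C)); c=np.mean(C,0)
ex=(C[2]+C[3]-C[0]-C[1]);ey=(C[1]+C[2]-C[0]-C[3])
print("centre",c,"ex",ex/2,"ey",ey/2,np.arctan2(ex[1],ex[0]),np.arctan2(ey[1],ey[0]))
for n,a,b,z in(("handle",(268,107),(378,124),.111),("hasp",(430,152),(494,158),.109)):
    A=atz(g,np.array(a)/1.5,z);B=atz(g,np.array(b)/1.5,z);print(n,A,B,(A+B)/2)
hp=[]
for n,f in(("w",g),("t",t),("s",s)):
    o=spotter.outline_of(f,"lid")[0]; m=o["region"]&(f["pixels"].max(2)<55)
    u=cen(m); print(n,o["conf"],m.sum(),u,atz(f,u,.111)); hp.append((f,u))
    o=spotter.outline_of(f,"hasp_grip")[0];print(cen(o["region"]),o["extent"])
p=tri(hp);print("tri handle",p,[proj(f,p)-u for f,u in hp])
save(s,"s4.png",crop=(310,170,430,250),scale=5)
E
```

```text
[[0.6582 0.286  0.073 ]
 [0.6334 0.0757 0.073 ]
 [0.4775 0.0936 0.073 ]
 [0.5018 0.3045 0.073 ]]
centre [0.5677 0.1899 0.073 ] ex [-0.1561  0.0182  0.    ] ey [-0.0245 -0.2105  0.    ] 3.0257439605541814 -1.6868004715638458
handle [0.6213 0.2613 0.111 ] [0.6107 0.1893 0.111 ] [0.616  0.2253 0.111 ]
hasp [0.593  0.1542 0.109 ] [0.5891 0.1106 0.109 ] [0.591  0.1324 0.109 ]
w 0.91 657 [207.8569  79.4947] [0.6137 0.2329 0.111 ]
[300.5776  88.7847] [276.0, 47.6, 325.4, 126.9]
t 0.93 156 [109.2949 176.8718] [0.6084 0.227  0.111 ]
[149.6491 180.2516] [135.6, 163.4, 162.1, 194.4]
s 0.71 81 [386.6049 198.4691] [0.6312 0.2252 0.111 ]
[353.4252 203.0598] [345.4, 190.2, 364.4, 217.4]
tri handle [0.613  0.234  0.0987] [array([0.8825, 1.9186]), array([-0.6665, -0.7456]), array([-0.2487,  0.2432])]
```

View pics/s4.png

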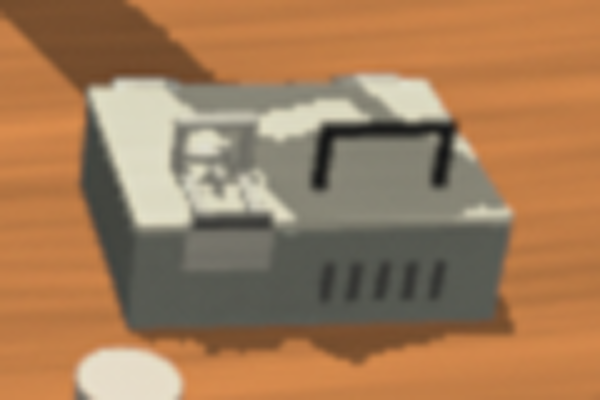

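The scene crop shows the hasp shut, with its hinge on the near (front) wall, and the handle bar to the right of it. The pose fits the chest at (0.568, 0.190) with yaw 3.026, and the predicted handle and hasp bars agree within 1 mm. Checking the wrist joint for the turn.

```bash
cat >> h.py <<'E'
CH=np.array([.5677,.1899]);CY=3.026
def cw(x,y):  # chest mm -> world mm
    c,s=np.cos(CY),np.sin(CY); return CH*1000+np.array([c*x-s*y,s*x+c*y])
def tool(p,yaw): # world mm vector -> tool dx,dy  (tool x at yaw, tool y = yaw-90deg)
    c,s=np.cos(yaw),np.sin(yaw); return np.array([c*p[0]+s*p[1], s*p[0]-c*p[1]])
E
python3 - <<'E'
from h import *
np.set_printoptions(precision=3,suppress=True)
s=state();print(s["joint_pos"],s["tool_pos"],s["time"])
p=s["tool_pos"][:2]*1000
print("to above hasp",tool(cw(-30,55)-p,0),"lid handle",cw(-45,-40), cw(-30,55))
E
```

```text
[ 0.211 -0.159  1.741 -0.     1.56   1.783] [0.514 0.186 0.296] 7.45
to above hasp [77.564 54.333] lid handle [617.013 224.443] [591.156 131.807]
```

Emit:
apply_moves([
  {"dx": 20,"dy": 14,"dz": 0,"turn": -0.12,"jaw": 0.7},
  {"dx": 40,"dy": 28,"dz": 0,"turn": -0.24,"jaw": 0.7},
  {"dx": 60,"dy": 43,"dz": 0,"turn": -0.36,"jaw": 0.7},
  {"dx": 77,"dy": 55,"dz": 0,"turn": -0.48,"jaw": 0.7},
  {"dx": 77,"dy": 55,"dz": 0,"turn": -0.6,"jaw": 0.7},
])

```text
time: 7.87
tool_pos: [0.5927, 0.1291, 0.2958]
tool_rot: [0.001, 0.955, 0.297, 0.0]
contact_force: [-0.1, 0.8, -0.4]
gripper_width: 0.301
grasp_force: 0.0
```

Emit:
apply_moves([
  {"dx": 0,"dy": 0,"dz": 10,"turn": -0.12,"jaw": 0.7},
  {"dx": 0,"dy": 0,"dz": 20,"turn": -0.24,"jaw": 0.7},
  {"dx": 0,"dy": 0,"dz": 30,"turn": -0.36,"jaw": 0.7},
  {"dx": 0,"dy": 0,"dz": 40,"turn": -0.48,"jaw": 0.7},
  {"dx": 0,"dy": 0,"dz": 50,"turn": -0.6,"jaw": 0.7},
])

```text
time: 8.28
tool_pos: [0.5905, 0.1313, 0.2458]
tool_rot: [-0.0, 0.824, 0.567, -0.0]
contact_force: [0.2, 0.2, 0.8]
gripper_width: 0.302
grasp_force: 0.0
```

Emit:
apply_moves([
  {"dx": 0,"dy": 0,"dz": 20,"turn": -0.12,"jaw": 0.7},
  {"dx": 0,"dy": 0,"dz": 50,"turn": -0.24,"jaw": 0.7},
  {"dx": 0,"dy": 0,"dz": 60,"turn": -0.255,"jaw": 0.7},
  {"dx": 0,"dy": 0,"dz": 70,"turn": -0.255,"jaw": 0.7},
  {"dx": 0,"dy": 0,"dz": 70,"turn": -0.255,"jaw": 0.7},
])

```text
time: 8.7
tool_pos: [0.5893, 0.1312, 0.1739]
tool_rot: [-0.001, 0.748, 0.664, -0.002]
contact_force: [-0.8, -0.4, 0.2]
gripper_width: 0.297
grasp_force: 0.0
```

```bash
python3 - <<'E'
from h import *
np.set_printoptions(precision=4,suppress=True)
g=grab_frame("wrist"); save(g,"w5.png",scale=1.5); s=state();print(s["tool_pos"],s["tool_rot"],s["joint_pos"],s["gripper_width"])
E
```

```text
[0.5902 0.1313 0.1758] [-0.0004  0.7476  0.6642 -0.0006] [ 0.0958  0.062   1.7302 -0.      1.3508  0.2138] 0.2976296782455852
```

View pics/w5.png

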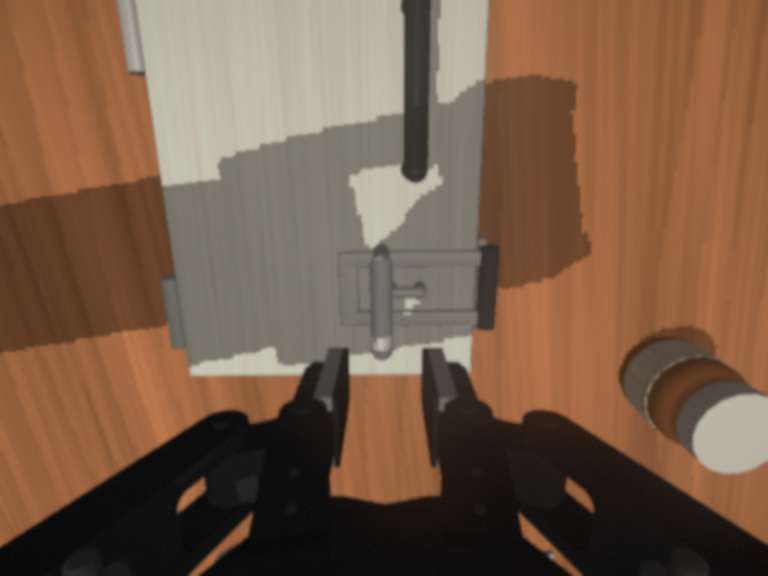

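Bar (view px 382, 245–355) lies midway between the fingers (x≈385). Descend and swing the hasp.

Emit:
apply_moves([
  {"dx": 0,"dy": 0,"dz": 30,"turn": 0,"jaw": 0.7},
  {"dx": 0,"dy": 0,"dz": 50,"turn": 0,"jaw": 0.7},
  {"dx": 0,"dy": 0,"dz": 64,"turn": 0,"jaw": 0.7},
  {"dx": 0,"dy": 7,"dz": 64,"turn": 0,"jaw": 0.7},
  {"dx": 0,"dy": 16,"dz": 54,"turn": 0,"jaw": 0.7},
])

```text
time: 9.17
tool_pos: [0.602, 0.1298, 0.1196]
tool_rot: [-0.005, 0.747, 0.665, -0.005]
contact_force: [-17.4, 0.7, 6.6]
gripper_width: 0.303
grasp_force: 8.9
```

Emit:
apply_moves([
  {"dx": 0,"dy": 9,"dz": -9,"turn": 0,"jaw": 0.7},
  {"dx": 0,"dy": 20,"dz": -15,"turn": 0,"jaw": 0.7},
  {"dx": 0,"dy": 32,"dz": -20,"turn": 0,"jaw": 0.7},
  {"dx": 0,"dy": 44,"dz": -21,"turn": 0,"jaw": 0.7},
  {"dx": 0,"dy": 57,"dz": -21,"turn": 0,"jaw": 0.7},
])

```text
time: 9.58
tool_pos: [0.6656, 0.1256, 0.1478]
tool_rot: [-0.0, 0.747, 0.665, 0.004]
contact_force: [-1.0, 7.6, 0.2]
gripper_width: 0.297
grasp_force: 3.9
```

Emit:
apply_moves([
  {"dx": 0,"dy": 11,"dz": 3,"turn": 0,"jaw": 0.7},
  {"dx": 0,"dy": 22,"dz": 7,"turn": 0,"jaw": 0.7},
  {"dx": 0,"dy": 30,"dz": 11,"turn": 0,"jaw": 0.7},
  {"dx": 0,"dy": 30,"dz": 11,"turn": 0,"jaw": 0.7},
  {"dx": 0,"dy": 25,"dz": 11,"turn": 0,"jaw": 0.7},
])

```text
time: 10.0
tool_pos: [0.6921, 0.1226, 0.1361]
tool_rot: [0.001, 0.747, 0.665, 0.006]
contact_force: [5.5, 7.5, 3.1]
gripper_width: 0.302
grasp_force: 4.1
```

Emit:
apply_moves([
  {"dx": 0,"dy": 0,"dz": -35,"turn": 0,"jaw": 0.7},
  {"dx": 0,"dy": 0,"dz": -75,"turn": 0,"jaw": 0.7},
  {"dx": 0,"dy": 0,"dz": -115,"turn": 0,"jaw": 0.7},
  {"dx": 0,"dy": 0,"dz": -140,"turn": 0,"jaw": 0.7},
  {"dx": 0,"dy": -35,"dz": -140,"turn": 0,"jaw": 0.7},
])

```text
time: 10.42
tool_pos: [0.6605, 0.1232, 0.2842]
tool_rot: [0.006, 0.748, 0.664, 0.008]
contact_force: [-1.0, -0.1, 1.9]
gripper_width: 0.302
grasp_force: 0.0
```

```bash
python3 - <<'E'
from h import *
np.set_printoptions(precision=4,suppress=True)
g=grab_frame("wrist"); s=grab_frame("scene"); a=g["pixels"]; b=cv2.resize(s["pixels"][160:260,290:430],(512,366))
cv2.imwrite("pics/w6.png",np.vstack([a[:230],b])[...,::-1]); s=state();print(s["tool_pos"],s["time"])
E
```

```text
[0.6516 0.1247 0.2758] 10.5167
```

View pics/w6.png

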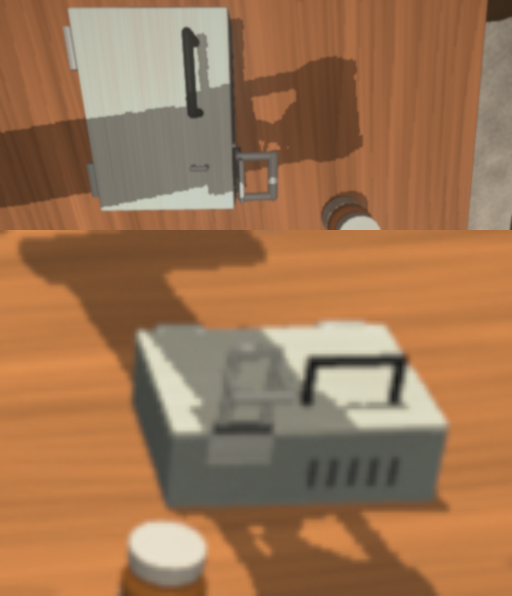

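The hasp is up past upright: the strap is off the lid at (258,178) in the upper part of the picture, and the staple is free. Now to the handle, and open the lid.

Emit:
apply_moves([
  {"dx": 32,"dy": -16,"dz": 0,"turn": 0,"jaw": 0.7},
  {"dx": 64,"dy": -32,"dz": 0,"turn": 0,"jaw": 0.7},
  {"dx": 95,"dy": -48,"dz": 0,"turn": 0,"jaw": 0.7},
  {"dx": 95,"dy": -48,"dz": 35,"turn": 0,"jaw": 0.7},
  {"dx": 95,"dy": -48,"dz": 70,"turn": 0,"jaw": 0.7},
])

```text
time: 10.93
tool_pos: [0.6189, 0.2267, 0.2074]
tool_rot: [0.003, 0.746, 0.666, 0.005]
contact_force: [0.1, 0.5, -0.9]
gripper_width: 0.302
grasp_force: 0.0
```

Emit:
apply_moves([
  {"dx": 0,"dy": 0,"dz": 30,"turn": 0,"jaw": 0.7},
  {"dx": 0,"dy": 0,"dz": 60,"turn": 0,"jaw": 0.7},
  {"dx": 0,"dy": 0,"dz": 89,"turn": 0,"jaw": 0.7},
  {"dx": 0,"dy": -7,"dz": 89,"turn": 0,"jaw": 0.7},
  {"dx": 0,"dy": -13,"dz": 77,"turn": 0,"jaw": 0.7},
])

```text
time: 11.35
tool_pos: [0.6018, 0.2246, 0.1218]
tool_rot: [-0.001, 0.747, 0.665, -0.003]
contact_force: [3.9, -0.3, -3.9]
gripper_width: 0.297
grasp_force: 2.3
```

```bash
python3 - <<'E'
from h import *
np.set_printoptions(precision=4,suppress=True)
g=grab_frame("wrist"); save(g,"w7.png"); s=state();print(s["tool_pos"],s["contact_force"],s["grasp_force"])
print("expect TCP",cw(-45+13,-40))
E
```

```text
[0.6039 0.2259 0.1287] [0.5282 0.7248 2.4746] 0.0
expect TCP [604.0999 225.9423]
```

View pics/w7.png

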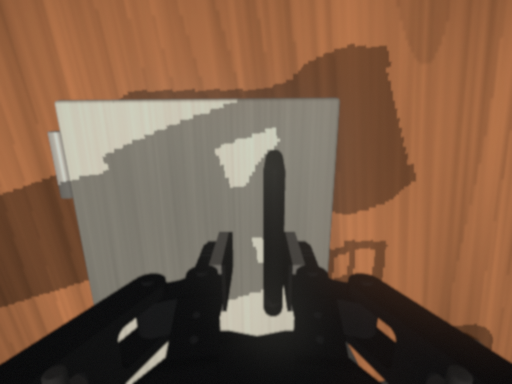

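Emit:
apply_moves([
  {"dx": 0,"dy": -7,"dz": -12,"turn": 0,"jaw": 0.7},
  {"dx": 0,"dy": -14,"dz": -23,"turn": 0,"jaw": 0.7},
  {"dx": 0,"dy": -23,"dz": -33,"turn": 0,"jaw": 0.7},
  {"dx": 0,"dy": -32,"dz": -42,"turn": 0,"jaw": 0.7},
  {"dx": 0,"dy": -43,"dz": -50,"turn": 0,"jaw": 0.7},
])

```text
time: 11.82
tool_pos: [0.5668, 0.2302, 0.1843]
tool_rot: [0.006, 0.747, 0.665, 0.008]
contact_force: [12.1, -5.0, 5.3]
gripper_width: 0.303
grasp_force: 6.1
```

Emit:
apply_moves([
  {"dx": 0,"dy": -11,"dz": -7,"turn": 0,"jaw": 0.7},
  {"dx": 0,"dy": -23,"dz": -13,"turn": 0,"jaw": 0.7},
  {"dx": 0,"dy": -35,"dz": -18,"turn": 0,"jaw": 0.7},
  {"dx": 0,"dy": -48,"dz": -22,"turn": 0,"jaw": 0.7},
  {"dx": 0,"dy": -61,"dz": -24,"turn": 0,"jaw": 0.7},
])

```text
time: 12.23
tool_pos: [0.5096, 0.2368, 0.2148]
tool_rot: [0.01, 0.747, 0.664, 0.012]
contact_force: [10.0, -10.1, 23.7]
gripper_width: 0.302
grasp_force: 10.7
```

Emit:
apply_moves([
  {"dx": 0,"dy": -14,"dz": -1,"turn": 0,"jaw": 0.7},
  {"dx": 0,"dy": -27,"dz": 0,"turn": 0,"jaw": 0.7},
  {"dx": 0,"dy": -40,"dz": 1,"turn": 0,"jaw": 0.7},
  {"dx": 0,"dy": -53,"dz": 4,"turn": 0,"jaw": 0.7},
  {"dx": 0,"dy": -66,"dz": 9,"turn": 0,"jaw": 0.7},
])

```text
time: 12.65
tool_pos: [0.4374, 0.2462, 0.1973]
tool_rot: [0.003, 0.747, 0.665, 0.006]
contact_force: [3.8, -1.1, 2.3]
gripper_width: 0.3
grasp_force: 1.5
```

Emit:
apply_moves([
  {"dx": 0,"dy": -6,"dz": 3,"turn": 0,"jaw": 0.7},
  {"dx": 0,"dy": -12,"dz": 6,"turn": 0,"jaw": 0.7},
  {"dx": 0,"dy": -7,"dz": 4,"turn": 0,"jaw": 0.7},
  {"dx": 0,"dy": -7,"dz": -30,"turn": 0,"jaw": 0.7},
  {"dx": 0,"dy": -7,"dz": -70,"turn": 0,"jaw": 0.7},
])

```text
time: 13.07
tool_pos: [0.4262, 0.2454, 0.2606]
tool_rot: [-0.001, 0.747, 0.665, -0.002]
contact_force: [0.7, 0.2, -0.4]
gripper_width: 0.302
grasp_force: 0.0
```

```bash
python3 - <<'E'
from h import *
np.set_printoptions(precision=4,suppress=True)
g=grab_frame("top"); s=grab_frame("scene"); a=cv2.resize(g["pixels"][120:270,50:340],(580,300)); b=cv2.resize(s["pixels"][130:260,170:430],(580,290))
cv2.imwrite("pics/w8.png",np.vstack([a,b])[...,::-1]); x=state();print(x["tool_pos"],x["time"])
for n,f in(("t",g),("s",s)):
    for o in spotter.outline_of(f,"tin0"):
        if o["conf"]>.3: print(n,round(o["conf"],2),o["extent"],atz(f,cen(o["region"]),.03))
E
```

```text
[0.431  0.2475 0.2711] 13.1667
t 0.87 [311.8, 197.0, 336.0, 217.5] [ 0.5399 -0.3205  0.03  ]
t 0.77 [239.3, 238.4, 256.3, 258.7] [ 0.4354 -0.1205  0.03  ]
s 0.68 [185.5, 210.6, 204.6, 234.1] [ 0.5518 -0.3165  0.03  ]
s 0.61 [249.6, 192.7, 265.5, 209.7] [ 0.4493 -0.1169  0.03  ]
```

View pics/w8.png

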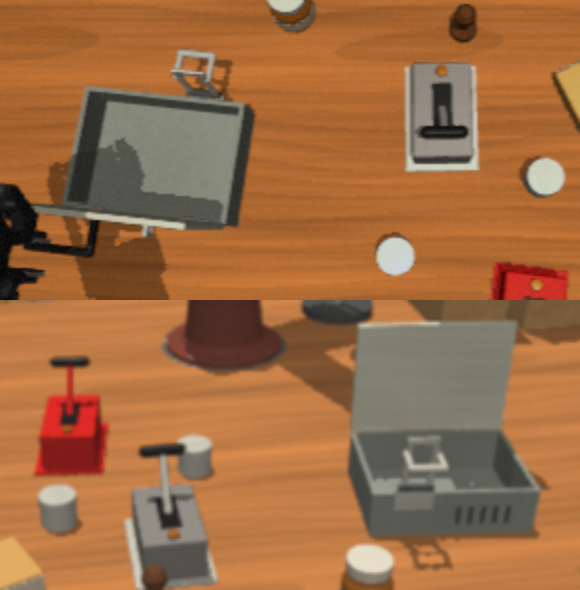

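The lid is open (~1.7 rad), the hasp is up and out, the isolator's handle leans away from the lens, and the chest is empty. There are two tins, in the upper half at (545,176) and (395,256); no third shows in either view. Next, the near tin.

Emit:
apply_moves([
  {"dx": -40,"dy": 5,"dz": 0,"turn": 0,"jaw": 0.2},
  {"dx": -80,"dy": 10,"dz": 0,"turn": 0,"jaw": 0},
  {"dx": -120,"dy": 15,"dz": 0,"turn": 0,"jaw": 0},
  {"dx": -160,"dy": 20,"dz": 0,"turn": 0,"jaw": 0},
  {"dx": -200,"dy": 27,"dz": 0,"turn": 0,"jaw": 0},
])

```text
time: 13.68
tool_pos: [0.4301, 0.0428, 0.2597]
tool_rot: [-0.001, 0.747, 0.665, -0.0]
contact_force: [-0.1, 0.7, -0.6]
gripper_width: 0.978
grasp_force: 0.0
```

Emit:
apply_moves([
  {"dx": -40,"dy": 5,"dz": 0,"turn": 0,"jaw": 0},
  {"dx": -80,"dy": 10,"dz": 10,"turn": 0,"jaw": 0},
  {"dx": -120,"dy": 15,"dz": 20,"turn": 0,"jaw": 0},
  {"dx": -160,"dy": 20,"dz": 40,"turn": 0,"jaw": 0},
  {"dx": -200,"dy": 27,"dz": 50,"turn": 0,"jaw": 0},
])

```text
time: 14.1
tool_pos: [0.4333, -0.1554, 0.2092]
tool_rot: [-0.001, 0.747, 0.665, -0.0]
contact_force: [1.5, 0.5, -0.4]
gripper_width: 0.997
grasp_force: 0.0
```

```bash
cat >> h.py <<'E'
from scipy.spatial.transform import Rotation
def yaw():
    q=state()["tool_rot"]; a=Rotation.from_quat([q[1],q[2],q[3],q[0]]).as_matrix()[:,0]; return np.arctan2(a[1],a[0])
def tins(names=("wrist","top","scene")):
    out=[]
    for n in names:
        f=grab_frame(n)
        for o in spotter.outline_of(f,"tin0"):
            if o["conf"]<.3: continue
            m=o["region"]; px=f["pixels"].astype(int); top=m&(px.min(2)>np.percentile(px.min(2)[m],60)-35)
            l,t,r,b=o["extent"]
            out.append((n,f,cen(m),o)); print(n,round(o["conf"],2),np.round(o["extent"]),cen(m).round(1),"z22",atz(f,cen(m),.022)[:2].round(4),"top z44",atz(f,cen(top),.044)[:2].round(4))
    return out
E
python3 - <<'E'
from h import *
np.set_printoptions(precision=4,suppress=True)
tins(); s=state(); print(s["tool_pos"],yaw(),s["time"],s["gripper_width"])
E
```

```text
wrist 0.88 [334. 274. 359. 323.] [344.9 300.2] z22 [ 0.5241 -0.3237] top z44 [ 0.5232 -0.3206]
wrist 0.84 [228. 121. 278. 171.] [252.4 145.3] z22 [ 0.433  -0.1209] top z44 [ 0.4337 -0.1184]
wrist 0.36 [356. 124. 511. 257.] [437.1 181. ] z22 [ 0.6293 -0.1829] top z44 [ 0.6159 -0.172 ]
top 0.85 [314. 197. 333. 217.] [322.  208.6] z22 [ 0.5408 -0.3219] top z44 [ 0.54   -0.3199]
top 0.38 [ 44. 221. 161. 250.] [ 96.7 232.6] z22 [0.4743 0.286 ] top z44 [0.4809 0.2598]
scene 0.65 [135. 237. 190. 275.] [160.6 255.6] z22 [ 0.6831 -0.4124] top z44 [ 0.7104 -0.4063]
scene 0.62 [252. 193. 264. 211.] [257.2 200.2] z22 [ 0.4381 -0.1158] top z44 [ 0.4743 -0.121 ]
scene 0.57 [184. 212. 204. 234.] [195.5 223. ] z22 [ 0.5409 -0.3165] top z44 [ 0.5726 -0.3163]
[ 0.4348 -0.1536  0.2112] 1.4555243834823972 14.4 0.9996414949540392
```

Emit:
apply_moves([
  {"dx": 18,"dy": -2,"dz": 30,"turn": 0,"jaw": 0},
  {"dx": 36,"dy": -3,"dz": 70,"turn": 0,"jaw": 0},
  {"dx": 36,"dy": -3,"dz": 110,"turn": 0,"jaw": 0},
  {"dx": 36,"dy": -3,"dz": 145,"turn": 0,"jaw": 0},
  {"dx": 36,"dy": -3,"dz": 178,"turn": 0,"jaw": 0},
])

```text
time: 14.82
tool_pos: [0.436, -0.1161, 0.0319]
tool_rot: [0.0, 0.746, 0.666, 0.0]
contact_force: [0.1, -0.2, 0.3]
gripper_width: 0.998
grasp_force: 0.0
```

Emit:
apply_moves([
  {"dx": 0,"dy": 0,"dz": 0,"turn": 0,"jaw": 0.6},
  {"dx": 0,"dy": 0,"dz": 0,"turn": 0,"jaw": 0.6},
  {"dx": 0,"dy": 0,"dz": 0,"turn": 0,"jaw": 0.6},
  {"dx": 0,"dy": 0,"dz": 0,"turn": 0,"jaw": 0.6},
  {"dx": 0,"dy": 0,"dz": 0,"turn": 0,"jaw": 0.6},
])

```text
time: 15.23
tool_pos: [0.4383, -0.1191, 0.0362]
tool_rot: [0.003, 0.747, 0.665, 0.001]
contact_force: [-0.3, 0.5, 4.7]
gripper_width: 0.562
grasp_force: 62.4
```

Emit:
apply_moves([
  {"dx": 0,"dy": 0,"dz": -25,"turn": 0,"jaw": 0.6},
  {"dx": 0,"dy": 0,"dz": -60,"turn": 0,"jaw": 0.6},
  {"dx": 0,"dy": 0,"dz": -95,"turn": 0,"jaw": 0.6},
  {"dx": 0,"dy": 0,"dz": -130,"turn": 0,"jaw": 0.6},
  {"dx": 0,"dy": 0,"dz": -160,"turn": 0,"jaw": 0.6},
])

```text
time: 15.65
tool_pos: [0.4367, -0.1186, 0.1975]
tool_rot: [0.002, 0.747, 0.665, 0.001]
contact_force: [1.3, -0.8, -1.4]
gripper_width: 0.563
grasp_force: 62.4
```

```bash
python3 - <<'E'
from h import *
s=state(); p=s["tool_pos"][:2]*1000; print(s["tool_pos"],yaw(),s["time"],s["gripper_width"],s["grasp_force"])
for q in((-10,-50),(-10,45)): print(cw(*q),tool(cw(*q)-p,1.455))
E
```

```text
[ 0.43672082 -0.11860701  0.19750435] 1.454669720681904 15.65 0.5625435882827361 62.4387610796839
[583.40003641 238.41297617] [371.57603984 104.4476445 ]
[572.44317272 144.04694871] [276.57604181 104.46699346]
```

Emit:
apply_moves([
  {"dx": 18,"dy": 25,"dz": 0,"turn": 0,"jaw": 0.6},
  {"dx": 36,"dy": 50,"dz": 0,"turn": 0,"jaw": 0.6},
  {"dx": 54,"dy": 75,"dz": 0,"turn": 0,"jaw": 0.6},
  {"dx": 75,"dy": 104,"dz": 0,"turn": 0,"jaw": 0.6},
  {"dx": 110,"dy": 104,"dz": 0,"turn": 0,"jaw": 0.6},
])

```text
time: 16.07
tool_pos: [0.5561, -0.0221, 0.195]
tool_rot: [0.002, 0.748, 0.664, 0.001]
contact_force: [0.1, 0.2, -1.1]
gripper_width: 0.562
grasp_force: 62.5
```

Emit:
apply_moves([
  {"dx": 40,"dy": 0,"dz": 0,"turn": 0,"jaw": 0.6},
  {"dx": 80,"dy": 0,"dz": 0,"turn": 0,"jaw": 0.6},
  {"dx": 120,"dy": 0,"dz": 0,"turn": 0,"jaw": 0.6},
  {"dx": 160,"dy": 0,"dz": 0,"turn": 0,"jaw": 0.6},
  {"dx": 200,"dy": 0,"dz": 0,"turn": 0,"jaw": 0.6},
])

```text
time: 16.48
tool_pos: [0.5756, 0.1796, 0.1951]
tool_rot: [0.001, 0.747, 0.665, 0.001]
contact_force: [1.4, -0.3, -0.8]
gripper_width: 0.564
grasp_force: 62.5
```

Emit:
apply_moves([
  {"dx": 35,"dy": 0,"dz": 0,"turn": 0,"jaw": 0.6},
  {"dx": 62,"dy": 0,"dz": 15,"turn": 0,"jaw": 0.6},
  {"dx": 62,"dy": 0,"dz": 50,"turn": 0,"jaw": 0.6},
  {"dx": 62,"dy": 0,"dz": 80,"turn": 0,"jaw": 0.6},
  {"dx": 62,"dy": 0,"dz": 80,"turn": 0,"jaw": 0.6},
])

```text
time: 16.9
tool_pos: [0.5783, 0.2387, 0.1071]
tool_rot: [-0.002, 0.747, 0.665, -0.005]
contact_force: [-1.3, -1.6, -2.6]
gripper_width: 0.568
grasp_force: 62.5
```

```bash
python3 - <<'E'
from h import *
np.set_printoptions(precision=4,suppress=True)
s=state(); p=s["tool_pos"][:2]*1000; print(s["tool_pos"],yaw(),s["time"],s["gripper_width"],s["grasp_force"],s["contact_force"])
print(tool(cw(-10,-50)-p,1.455))
g=grab_frame("wrist"); save(g,"w9.png")
E
```

```text
[0.5783 0.2387 0.1071] 1.4558523224697468 16.9 0.5676631940128157 62.5253477320075 [-1.2505 -1.5573 -2.554 ]
[0.2808 5.1394]
```

View pics/w9.png

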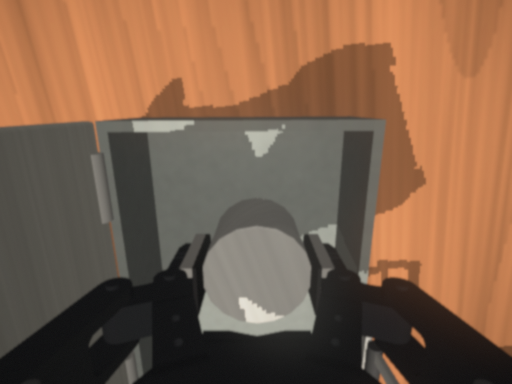

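The tin is held upright at (257,272), well inside the chest walls. Lower and release.

Emit:
apply_moves([
  {"dx": 0,"dy": 0,"dz": 25,"turn": 0,"jaw": 0.6},
  {"dx": 0,"dy": 0,"dz": 50,"turn": 0,"jaw": 0.6},
  {"dx": 0,"dy": 0,"dz": 65,"turn": 0,"jaw": 0.6},
  {"dx": 0,"dy": 0,"dz": 71,"turn": 0,"jaw": 0.6},
  {"dx": 0,"dy": 0,"dz": 71,"turn": 0,"jaw": 0.6},
])

```text
time: 17.37
tool_pos: [0.5831, 0.2391, 0.0434]
tool_rot: [0.0, 0.747, 0.665, 0.0]
contact_force: [0.2, -0.1, -0.2]
gripper_width: 0.565
grasp_force: 62.6
```

Emit:
apply_moves([
  {"dx": 0,"dy": 0,"dz": 0,"turn": 0,"jaw": 0.2},
  {"dx": 0,"dy": 0,"dz": 0,"turn": 0,"jaw": 0.2},
  {"dx": 0,"dy": 0,"dz": 0,"turn": 0,"jaw": 0.2},
  {"dx": 0,"dy": 0,"dz": -15,"turn": 0,"jaw": 0.2},
  {"dx": 0,"dy": 0,"dz": -40,"turn": 0,"jaw": 0.2},
])

```text
time: 17.78
tool_pos: [0.5803, 0.2386, 0.0805]
tool_rot: [-0.001, 0.747, 0.665, -0.003]
contact_force: [-0.5, -0.5, 0.8]
gripper_width: 0.8
grasp_force: 0.0
```

Emit:
apply_moves([
  {"dx": 0,"dy": 0,"dz": -35,"turn": 0,"jaw": 0},
  {"dx": 0,"dy": 0,"dz": -70,"turn": 0,"jaw": 0},
  {"dx": 0,"dy": 0,"dz": -110,"turn": 0,"jaw": 0},
  {"dx": -35,"dy": 0,"dz": -130,"turn": 0,"jaw": 0},
  {"dx": -75,"dy": 0,"dz": -130,"turn": 0,"jaw": 0},
])

```text
time: 18.2
tool_pos: [0.5772, 0.1663, 0.2222]
tool_rot: [0.004, 0.746, 0.666, 0.006]
contact_force: [0.3, -0.3, 0.3]
gripper_width: 1.001
grasp_force: 0.0
```

```bash
python3 - <<'E'
from h import *
np.set_printoptions(precision=4,suppress=True)
tins(); s=state(); print(s["tool_pos"],yaw(),s["time"],s["gripper_width"])
print(cw(-10,-50))
E
```

```text
wrist 0.86 [227.  84. 277. 134.] [251.8 108.3] z22 [0.5837 0.2384] top z44 [0.5872 0.2315]
wrist 0.6 [318. 188. 395. 262.] [357.7 222.9] z22 [0.6943 0.0937] top z44 [0.6897 0.1012]
wrist 0.52 [  0.   0. 160. 384.] [ 72.4 148.4] z22 [0.3836 0.2184] top z44 [0.3972 0.2197]
top 0.77 [314. 199. 334. 218.] [321.8 208.6] z22 [ 0.541  -0.3213] top z44 [ 0.5401 -0.3198]
top 0.67 [114. 181. 133. 201.] [121.3 191.6] z22 [0.5863 0.2278] top z44 [0.5877 0.2261]
scene 0.65 [188. 208. 206. 230.] [195.8 222.9] z22 [ 0.5401 -0.3158] top z44 [ 0.57   -0.3162]
scene 0.51 [372. 204. 390. 215.] [380.9 209.4] z22 [0.551  0.2544] top z44 [0.5826 0.24  ]
[0.5736 0.1652 0.2126] 1.4551045500036233 18.5 1.0000503629234339
[583.4   238.413]
```

Tin placed upright. Next, the second tin.

Emit:
apply_moves([
  {"dx": -40,"dy": 0,"dz": 0,"turn": 0,"jaw": 0},
  {"dx": -80,"dy": 2,"dz": 0,"turn": 0,"jaw": 0},
  {"dx": -120,"dy": 4,"dz": 0,"turn": 0,"jaw": 0},
  {"dx": -160,"dy": 7,"dz": 0,"turn": 0,"jaw": 0},
  {"dx": -200,"dy": 10,"dz": 0,"turn": 0,"jaw": 0},
])

```text
time: 18.92
tool_pos: [0.5602, -0.0355, 0.2118]
tool_rot: [-0.0, 0.746, 0.666, -0.0]
contact_force: [1.2, 0.5, 0.4]
gripper_width: 0.998
grasp_force: 0.0
```

Emit:
apply_moves([
  {"dx": -40,"dy": 2,"dz": 0,"turn": 0,"jaw": 0},
  {"dx": -80,"dy": 4,"dz": 0,"turn": 0,"jaw": 0},
  {"dx": -120,"dy": 6,"dz": 0,"turn": 0,"jaw": 0},
  {"dx": -160,"dy": 8,"dz": 0,"turn": 0,"jaw": 0},
  {"dx": -200,"dy": 10,"dz": 0,"turn": 0,"jaw": 0},
])

```text
time: 19.33
tool_pos: [0.5473, -0.2357, 0.2118]
tool_rot: [-0.0, 0.746, 0.666, 0.0]
contact_force: [1.2, 0.9, 0.5]
gripper_width: 0.997
grasp_force: 0.0
```

Emit:
apply_moves([
  {"dx": -40,"dy": 3,"dz": 0,"turn": 0,"jaw": 0},
  {"dx": -80,"dy": 6,"dz": 0,"turn": 0,"jaw": 0},
  {"dx": -124,"dy": 8,"dz": 0,"turn": 0,"jaw": 0},
  {"dx": -124,"dy": 8,"dz": 0,"turn": 0,"jaw": 0},
  {"dx": -124,"dy": 8,"dz": 0,"turn": 0,"jaw": 0},
])

```text
time: 19.75
tool_pos: [0.5409, -0.3602, 0.2113]
tool_rot: [-0.001, 0.748, 0.664, 0.0]
contact_force: [0.9, 0.5, -0.3]
gripper_width: 1.0
grasp_force: 0.0
```

```bash
python3 - <<'E'
from h import *
np.set_printoptions(precision=4,suppress=True)
tins(); s=state(); print(s["tool_pos"],yaw(),s["time"],s["joint_pos"])
E
```

```text
wrist 0.57 [226. 115. 276. 166.] [249.2 139.8] z22 [ 0.5382 -0.3198] top z44 [ 0.539  -0.3176]
top 0.71 [107. 182. 129. 203.] [117.2 191.3] z22 [0.5872 0.2391] top z44 [0.5864 0.2389]
top 0.49 [313. 201. 321. 208.] [315.8 204.2] z22 [ 0.5529 -0.3054] top z44 [ 0.5512 -0.3029]
scene 0.69 [376. 206. 390. 216.] [381.5 209.5] z22 [0.5522 0.2559] top z44 [0.5773 0.2434]
scene 0.66 [189. 210. 204. 234.] [195.7 222.3] z22 [ 0.5371 -0.3157] top z44 [ 0.5702 -0.3152]
[ 0.5414 -0.3573  0.2122] 1.4570158713990764 20.05 [-0.6981  0.1327  1.5918  0.0002  1.4173 -0.5843]
```

Emit:
apply_moves([
  {"dx": 20,"dy": -2,"dz": 30,"turn": 0,"jaw": 0},
  {"dx": 41,"dy": -5,"dz": 70,"turn": 0,"jaw": 0},
  {"dx": 41,"dy": -5,"dz": 110,"turn": 0,"jaw": 0},
  {"dx": 41,"dy": -5,"dz": 145,"turn": 0,"jaw": 0},
  {"dx": 41,"dy": -5,"dz": 178,"turn": 0,"jaw": 0},
])

```text
time: 20.47
tool_pos: [0.5403, -0.3155, 0.0321]
tool_rot: [-0.001, 0.746, 0.666, -0.0]
contact_force: [0.9, -0.9, 0.5]
gripper_width: 1.001
grasp_force: 0.0
```

Emit:
apply_moves([
  {"dx": 0,"dy": 0,"dz": 0,"turn": 0,"jaw": 0.6},
  {"dx": 0,"dy": 0,"dz": 0,"turn": 0,"jaw": 0.6},
  {"dx": 0,"dy": 0,"dz": 0,"turn": 0,"jaw": 0.6},
  {"dx": 0,"dy": 0,"dz": 0,"turn": 0,"jaw": 0.6},
  {"dx": 0,"dy": 0,"dz": 0,"turn": 0,"jaw": 0.6},
])

```text
time: 20.88
tool_pos: [0.5425, -0.319, 0.0375]
tool_rot: [0.003, 0.747, 0.665, 0.001]
contact_force: [-1.1, 0.6, -0.6]
gripper_width: 0.563
grasp_force: 61.8
```

Emit:
apply_moves([
  {"dx": 0,"dy": 0,"dz": -25,"turn": 0,"jaw": 0.6},
  {"dx": 0,"dy": 0,"dz": -60,"turn": 0,"jaw": 0.6},
  {"dx": 0,"dy": 0,"dz": -95,"turn": 0,"jaw": 0.6},
  {"dx": 0,"dy": 0,"dz": -135,"turn": 0,"jaw": 0.6},
  {"dx": 0,"dy": 0,"dz": -175,"turn": 0,"jaw": 0.6},
])

```text
time: 21.3
tool_pos: [0.5406, -0.3177, 0.2124]
tool_rot: [0.001, 0.747, 0.665, 0.0]
contact_force: [0.1, -0.3, -0.4]
gripper_width: 0.561
grasp_force: 62.4
```

```bash
python3 - <<'E'
from h import *
s=state(); p=s["tool_pos"][:2]*1000; print(s["tool_pos"],yaw(),s["time"],s["gripper_width"],s["grasp_force"])
print(tool(cw(-10,45)-np.array([540.5,-318.2]),1.455),tool(cw(-10,45)-p,1.455))
E
```

```text
[ 0.54056129 -0.31771667  0.21237483] 1.4546311041014903 21.3 0.5609548313391334 62.36007300205529
[462.84196542 -21.6777057 ] [462.35478848 -21.68274037]
```

Emit:
apply_moves([
  {"dx": 40,"dy": -12,"dz": 0,"turn": 0,"jaw": 0.6},
  {"dx": 80,"dy": -21,"dz": 0,"turn": 0,"jaw": 0.6},
  {"dx": 120,"dy": -21,"dz": 0,"turn": 0,"jaw": 0.6},
  {"dx": 160,"dy": -21,"dz": 0,"turn": 0,"jaw": 0.6},
  {"dx": 200,"dy": -21,"dz": 0,"turn": 0,"jaw": 0.6},
])

```text
time: 21.72
tool_pos: [0.5431, -0.1152, 0.2113]
tool_rot: [0.002, 0.747, 0.665, 0.001]
contact_force: [1.3, 0.4, -1.4]
gripper_width: 0.561
grasp_force: 62.4
```

Emit:
apply_moves([
  {"dx": 40,"dy": 0,"dz": 0,"turn": 0,"jaw": 0.6},
  {"dx": 80,"dy": 0,"dz": 0,"turn": 0,"jaw": 0.6},
  {"dx": 120,"dy": 0,"dz": 0,"turn": 0,"jaw": 0.6},
  {"dx": 160,"dy": 0,"dz": 0,"turn": 0,"jaw": 0.6},
  {"dx": 200,"dy": 0,"dz": 0,"turn": 0,"jaw": 0.6},
])

```text
time: 22.13
tool_pos: [0.5665, 0.084, 0.2113]
tool_rot: [0.001, 0.747, 0.665, 0.001]
contact_force: [-0.3, -0.7, -1.8]
gripper_width: 0.561
grasp_force: 63.0
```

Emit:
apply_moves([
  {"dx": 35,"dy": 0,"dz": 0,"turn": 0,"jaw": 0.6},
  {"dx": 63,"dy": 0,"dz": 20,"turn": 0,"jaw": 0.6},
  {"dx": 63,"dy": 0,"dz": 60,"turn": 0,"jaw": 0.6},
  {"dx": 63,"dy": 0,"dz": 90,"turn": 0,"jaw": 0.6},
  {"dx": 63,"dy": 0,"dz": 90,"turn": 0,"jaw": 0.6},
])

```text
time: 22.55
tool_pos: [0.5689, 0.1448, 0.113]
tool_rot: [-0.003, 0.746, 0.665, -0.005]
contact_force: [-3.1, -1.5, -2.0]
gripper_width: 0.559
grasp_force: 63.0
```

```bash
python3 - <<'E'
from h import *
np.set_printoptions(precision=4,suppress=True)
s=state(); p=s["tool_pos"][:2]*1000; print(s["tool_pos"],yaw(),s["time"],s["gripper_width"],s["grasp_force"],s["contact_force"])
print(tool(cw(-10,45)-p,1.455))
g=grab_frame("wrist"); save(g,"w10.png")
E
```

```text
[0.5689 0.1448 0.113 ] 1.45601725414193 22.55 0.5592060205486173 63.02081532776356 [-3.084  -1.4852 -1.9607]
[-0.2976  3.5674]
```

View pics/w10.png

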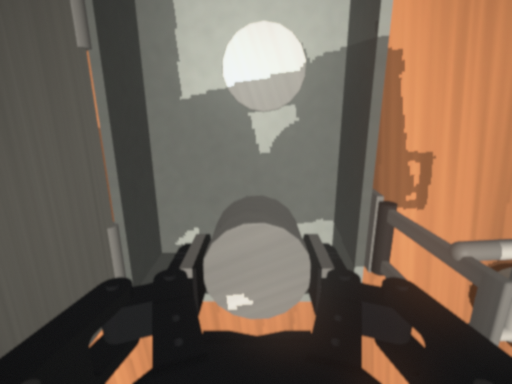

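The first tin stands at (264,66), and the second is held upright at (257,270) inside the walls. Lower, release and retreat.

Emit:
apply_moves([
  {"dx": 0,"dy": 0,"dz": 25,"turn": 0,"jaw": 0.6},
  {"dx": 0,"dy": 0,"dz": 50,"turn": 0,"jaw": 0.6},
  {"dx": 0,"dy": 0,"dz": 70,"turn": 0,"jaw": 0.6},
  {"dx": 0,"dy": 0,"dz": 76,"turn": 0,"jaw": 0.6},
  {"dx": 0,"dy": 0,"dz": 76,"turn": 0,"jaw": 0.6},
])

```text
time: 23.02
tool_pos: [0.5745, 0.1443, 0.045]
tool_rot: [0.0, 0.747, 0.665, 0.001]
contact_force: [0.2, 0.4, -0.6]
gripper_width: 0.566
grasp_force: 63.1
```

Emit:
apply_moves([
  {"dx": 0,"dy": 0,"dz": 0,"turn": 0,"jaw": 0.2},
  {"dx": 0,"dy": 0,"dz": 0,"turn": 0,"jaw": 0.2},
  {"dx": 0,"dy": 0,"dz": 0,"turn": 0,"jaw": 0.2},
  {"dx": 0,"dy": 0,"dz": -15,"turn": 0,"jaw": 0.2},
  {"dx": 0,"dy": 0,"dz": -40,"turn": 0,"jaw": 0.2},
])

```text
time: 23.43
tool_pos: [0.5715, 0.1443, 0.0816]
tool_rot: [-0.001, 0.747, 0.665, -0.002]
contact_force: [1.1, -0.6, 0.1]
gripper_width: 0.8
grasp_force: 0.0
```

Emit:
apply_moves([
  {"dx": 0,"dy": 0,"dz": -35,"turn": 0,"jaw": 0.2},
  {"dx": 0,"dy": 0,"dz": -75,"turn": 0,"jaw": 0.2},
  {"dx": 0,"dy": 0,"dz": -115,"turn": 0,"jaw": 0.5},
  {"dx": 0,"dy": 0,"dz": -155,"turn": 0,"jaw": 0.7},
  {"dx": -20,"dy": 0,"dz": -180,"turn": 0,"jaw": 0.7},
])

```text
time: 23.85
tool_pos: [0.5726, 0.1268, 0.2702]
tool_rot: [0.002, 0.746, 0.666, 0.004]
contact_force: [1.3, 0.4, 0.4]
gripper_width: 0.381
grasp_force: 0.0
```

```bash
python3 - <<'E'
from h import *
np.set_printoptions(precision=4,suppress=True)
tins(); s=state(); print(s["tool_pos"],yaw(),s["time"],s["gripper_width"])
print(cw(-10,-50),cw(-10,45)); t=grab_frame("top"); print([ (round(o["conf"],2),o["extent"],cen(o["region"]))for o in spotter.outline_of(t,"lid")])
save(t,"w11.png",crop=(60,130,220,270),scale=4)
E
```

```text
wrist 0.91 [237. 133. 278. 177.] [255.4 155.4] z22 [0.5756 0.1412] top z44 [0.5759 0.1442]
wrist 0.68 [232.  48. 274.  99.] [253.  71.] z22 [0.5842 0.2409] top z44 [0.5832 0.2441]
top 0.72 [141. 184. 161. 206.] [151.3 194.6] z22 [0.5782 0.1448] top z44 [0.5775 0.1437]
top 0.47 [118. 189. 129. 202.] [124.3 196.6] z22 [0.5724 0.2186] top z44 [0.5689 0.2102]
top 0.34 [276. 121. 288. 144.] [282.1 131.4] z22 [ 0.7606 -0.2156] top z44 [ 0.7529 -0.2143]
scene 0.7 [320. 239. 346. 276.] [334.1 258.3] z22 [0.7617 0.0397] top z44 [0.7825 0.032 ]
scene 0.59 [374. 204. 390. 213.] [381.4 209.4] z22 [0.5513 0.256 ] top z44 [0.5764 0.2476]
scene 0.53 [340. 199. 360. 216.] [348.2 209.8] z22 [0.5383 0.1539] top z44 [0.5715 0.1403]
[0.5703 0.1249 0.2617] 1.4547805530367746 24.15 0.2965761245140459
[583.4   238.413] [572.4432 144.0469]
[(0.54, [114.8, 227.0, 159.8, 237.9], array([133.5496, 231.6603]))]
```

View pics/w11.png

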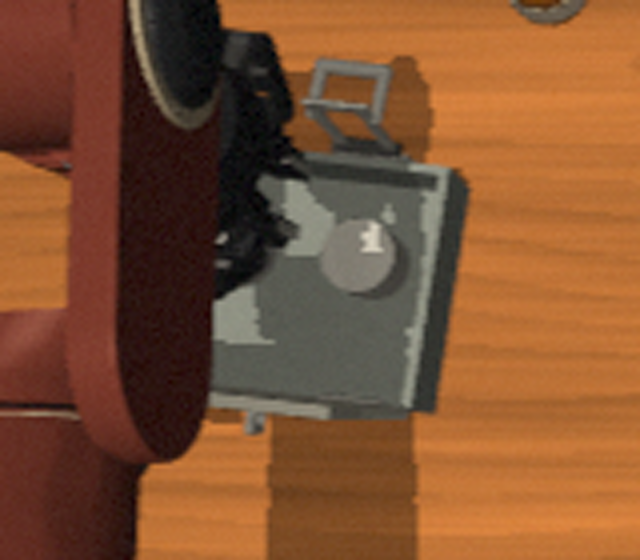

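The top view shows the second tin at (360,257) standing in the chest, with the hasp out. The first is hidden by the arm there but the wrist camera finds it upright. That uses up my pictures, so I continue by measurement: over the lid, down over the handle.

Emit:
apply_moves([
  {"dx": 0,"dy": 0,"dz": -20,"turn": 0,"jaw": 0.7},
  {"dx": 28,"dy": -39,"dz": -20,"turn": 0,"jaw": 0.7},
  {"dx": 52,"dy": -71,"dz": -20,"turn": 0,"jaw": 0.7},
  {"dx": 78,"dy": -103,"dz": -20,"turn": 0,"jaw": 0.7},
  {"dx": 95,"dy": -135,"dz": -20,"turn": 0,"jaw": 0.7},
])

```text
time: 24.67
tool_pos: [0.4463, 0.236, 0.2815]
tool_rot: [-0.001, 0.747, 0.665, -0.001]
contact_force: [-0.2, 1.2, 0.1]
gripper_width: 0.302
grasp_force: 0.0
```

Emit:
apply_moves([
  {"dx": 10,"dy": -21,"dz": 0,"turn": 0,"jaw": 0.7},
  {"dx": 10,"dy": -21,"dz": 0,"turn": 0,"jaw": 0.7},
  {"dx": 10,"dy": -21,"dz": 0,"turn": 0,"jaw": 0.7},
  {"dx": 10,"dy": -21,"dz": 0,"turn": 0,"jaw": 0.7},
  {"dx": 10,"dy": -21,"dz": 0,"turn": 0,"jaw": 0.7},
])

```text
time: 25.08
tool_pos: [0.4288, 0.2466, 0.2825]
tool_rot: [-0.0, 0.747, 0.665, -0.001]
contact_force: [0.8, 0.6, 0.4]
gripper_width: 0.298
grasp_force: 0.0
```

```bash
python3 - <<'E'
from h import *
np.set_printoptions(precision=4,suppress=True)
s=state(); print(s["tool_pos"],cw(146,-40),yaw(),s["time"])
g=grab_frame("wrist")
t=1.7;b=[80-125*np.cos(t)+46*np.sin(t),65+125*np.sin(t)+46*np.cos(t)]
for y in(-75,-40,-5): print("pred bar px",y,proj(g,np.r_[cw(b[0],y),b[1]]/1000))
px=g["pixels"].max(2)
for r in range(60,230,20): 
    d=np.nonzero(px[r]<50)[0]; print(r,d.min() if len(d) else None,d.max() if len(d) else None,len(d))
E
```

```text
[0.4288 0.2466 0.2825] [427.2877 246.472 ] 1.4538307371207178 25.0833
pred bar px -75 [259.6212 158.0412]
pred bar px -40 [259.5483 201.3757]
pred bar px -5 [259.4812 241.2201]
60 None None 0
80 None None 0
100 None None 0
120 None None 0
140 None None 0
160 None None 0
180 None None 0
200 None None 0
220 None None 0
```

```bash
python3 - <<'E'
from h import *
g=grab_frame("wrist");px=g["pixels"].astype(int)
for r in(150,170,190,205): print(r,[tuple(v) for v in px[r,200:330:5]])
for n in("lid_handle","lid","tin0"):
    for o in spotter.outline_of(g,n):
        if o["conf"]>.25: print(n,o["conf"],o["extent"],cen(o["region"]))
E
```

```text
150 [(np.int64(123), np.int64(80), np.int64(51)), (np.int64(127), np.int64(82), np.int64(53)), (np.int64(127), np.int64(82), np.int64(53)), (np.int64(125), np.int64(81), np.int64(53)), (np.int64(128), np.int64(83), np.int64(53)), (np.int64(133), np.int64(85), np.int64(55)), (np.int64(131), np.int64(85), np.int64(55)), (np.int64(126), np.int64(82), np.int64(53)), (np.int64(133), np.int64(86), np.int64(56)), (np.int64(125), np.int64(81), np.int64(53)), (np.int64(116), np.int64(75), np.int64(49)), (np.int64(125), np.int64(81), np.int64(52)), (np.int64(55), np.int64(39), np.int64(31)), (np.int64(66), np.int64(54), np.int64(48)), (np.int64(54), np.int64(41), np.int64(34)), (np.int64(53), np.int64(40), np.int64(33)), (np.int64(52), np.int64(39), np.int64(33)), (np.int64(52), np.int64(40), np.int64(35)), (np.int64(52), np.int64(41), np.int64(35)), (np.int64(52), np.int64(42), np.int64(37)), (np.int64(52), np.int64(42), np.int64(38)), (np.int64(50), np.int64(41), np.int64(37)), (np.int64(51), np.int64(43), np.int64(39)), (np.int64(53), np.int64(46), np.int64(42)), (np.int64(80), np.int64(76)
[... 3232 characters left out ...]
int64(190), np.int64(125), np.int64(82)), (np.int64(187), np.int64(122), np.int64(81)), (np.int64(92), np.int64(83), np.int64(75)), (np.int64(84), np.int64(77), np.int64(68)), (np.int64(87), np.int64(80), np.int64(72)), (np.int64(84), np.int64(78), np.int64(70)), (np.int64(98), np.int64(93), np.int64(84)), (np.int64(147), np.int64(142), np.int64(130))]
lid_handle 0.75 [365.1, 363.7, 388.2, 380.4] [374.43902439 374.15447154]
lid_handle 0.57 [255.2, 101.8, 338.9, 268.9] [305.23596314 180.17909588]
lid 0.71 [258.1, 105.4, 340.1, 271.1] [305.30008774 180.2721556 ]
tin0 0.82 [353.9, 140.4, 400.1, 181.1] [377.11687537 158.63088849]
tin0 0.57 [348.0, 205.2, 394.6, 247.4] [370.68693849 226.44920525]
```

The bar is 4 mm further forward than planned (lid at about 1.67 rad); I correct for that, descend and swing it shut.

Emit:
apply_moves([
  {"dx": 0,"dy": 4,"dz": 20,"turn": 0,"jaw": 0.7},
  {"dx": 0,"dy": 4,"dz": 40,"turn": 0,"jaw": 0.7},
  {"dx": 0,"dy": 4,"dz": 60,"turn": 0,"jaw": 0.7},
  {"dx": 0,"dy": 4,"dz": 80,"turn": 0,"jaw": 0.7},
  {"dx": 0,"dy": 4,"dz": 96,"turn": 0,"jaw": 0.7},
])

```text
time: 25.75
tool_pos: [0.4388, 0.2479, 0.1971]
tool_rot: [0.005, 0.747, 0.665, 0.008]
contact_force: [-10.0, -8.3, 80.5]
gripper_width: 0.305
grasp_force: 14.9
```

Emit:
apply_moves([
  {"dx": 0,"dy": 9,"dz": -2,"turn": 0,"jaw": 0.7},
  {"dx": 0,"dy": 20,"dz": -6,"turn": 0,"jaw": 0.7},
  {"dx": 0,"dy": 33,"dz": -10,"turn": 0,"jaw": 0.7},
  {"dx": 0,"dy": 46,"dz": -13,"turn": 0,"jaw": 0.7},
  {"dx": 0,"dy": 59,"dz": -15,"turn": 0,"jaw": 0.7},
])

```text
time: 26.17
tool_pos: [0.4912, 0.24, 0.2028]
tool_rot: [-0.001, 0.747, 0.665, -0.0]
contact_force: [-4.0, 2.4, -0.4]
gripper_width: 0.298
grasp_force: 1.5
```

Emit:
apply_moves([
  {"dx": 0,"dy": 13,"dz": 0,"turn": 0,"jaw": 0.7},
  {"dx": 0,"dy": 26,"dz": 1,"turn": 0,"jaw": 0.7},
  {"dx": 0,"dy": 40,"dz": 3,"turn": 0,"jaw": 0.7},
  {"dx": 0,"dy": 52,"dz": 6,"turn": 0,"jaw": 0.7},
  {"dx": 0,"dy": 65,"dz": 11,"turn": 0,"jaw": 0.7},
])

```text
time: 26.58
tool_pos: [0.5556, 0.2325, 0.1908]
tool_rot: [-0.001, 0.747, 0.665, -0.0]
contact_force: [-2.4, 2.0, 0.1]
gripper_width: 0.299
grasp_force: 1.6
```

Emit:
apply_moves([
  {"dx": 0,"dy": 12,"dz": 6,"turn": 0,"jaw": 0.7},
  {"dx": 0,"dy": 23,"dz": 13,"turn": 0,"jaw": 0.7},
  {"dx": 0,"dy": 33,"dz": 22,"turn": 0,"jaw": 0.7},
  {"dx": 0,"dy": 43,"dz": 31,"turn": 0,"jaw": 0.7},
  {"dx": 0,"dy": 51,"dz": 41,"turn": 0,"jaw": 0.7},
])

```text
time: 27.0
tool_pos: [0.6058, 0.2267, 0.149]
tool_rot: [-0.002, 0.747, 0.665, -0.001]
contact_force: [-3.1, 2.7, -0.3]
gripper_width: 0.3
grasp_force: 2.1
```

Emit:
apply_moves([
  {"dx": 0,"dy": 8,"dz": 11,"turn": 0,"jaw": 0.7},
  {"dx": 0,"dy": 14,"dz": 23,"turn": 0,"jaw": 0.7},
  {"dx": 0,"dy": 20,"dz": 34,"turn": 0,"jaw": 0.7},
  {"dx": 0,"dy": 24,"dz": 35,"turn": 0,"jaw": 0.7},
  {"dx": 0,"dy": 24,"dz": 35,"turn": 0,"jaw": 0.7},
])

```text
time: 27.42
tool_pos: [0.6211, 0.2249, 0.1127]
tool_rot: [-0.009, 0.747, 0.665, -0.01]
contact_force: [-30.0, 3.5, 13.7]
gripper_width: 0.301
grasp_force: 15.3
```

```bash
python3 - <<'E'
from h import *
np.set_printoptions(precision=4,suppress=True)
s=state(); print(s["tool_pos"],cw(-52.75,-40),s["contact_force"],s["time"])
for n in("scene","top"):
    g=grab_frame(n)
    for k in("lid_handle","lid","hasp_grip"):
        for o in spotter.outline_of(g,k):
            if o["conf"]>.3: print(n,k,round(o["conf"],2),o["extent"],cen(o["region"]).round(1))
E
```

```text
[0.6211 0.2249 0.1127] [624.7114 223.5491] [-30.0361   3.5418  13.6802] 27.4167
scene lid_handle 0.88 [326.0, 185.0, 411.0, 216.3] [366.8 201.1]
scene lid_handle 0.53 [349.5, 190.0, 373.2, 216.6] [359.  203.9]
scene lid 0.78 [325.9, 184.6, 411.8, 217.4] [366.4 201.2]
scene hasp_grip 0.58 [348.9, 191.3, 371.8, 216.0] [358.8 204. ]
top lid_handle 0.69 [81.4, 166.8, 169.9, 235.0] [131.3 199.3]
top lid 0.56 [82.3, 169.5, 171.9, 231.1] [131.7 199.6]
top lid 0.43 [273.9, 123.0, 287.1, 142.6] [281.8 131.5]
top hasp_grip 0.78 [136.2, 142.8, 163.1, 167.5] [148.7 156.2]
top hasp_grip 0.52 [255.9, 152.7, 290.5, 205.6] [270.6 178.5]
top hasp_grip 0.46 [77.0, 166.1, 175.6, 231.5] [131.5 199.4]
```

The lid is firmly against its stop (−30 N at the handle). Back off, rise and go outside the hasp with closed fingers.

Emit:
apply_moves([
  {"dx": 0,"dy": -8,"dz": 0,"turn": 0,"jaw": 0.7},
  {"dx": 0,"dy": -8,"dz": -30,"turn": 0,"jaw": 0.7},
  {"dx": 0,"dy": -8,"dz": -65,"turn": 0,"jaw": 0.7},
  {"dx": 0,"dy": -8,"dz": -100,"turn": 0,"jaw": 1},
  {"dx": 0,"dy": 25,"dz": -100,"turn": 0,"jaw": 1},
])

```text
time: 28.23
tool_pos: [0.6559, 0.2226, 0.2261]
tool_rot: [0.003, 0.746, 0.666, 0.006]
contact_force: [2.6, 1.4, 2.3]
gripper_width: 0.026
grasp_force: 0.0
```

Emit:
apply_moves([
  {"dx": 0,"dy": 36,"dz": 0,"turn": 0,"jaw": 1},
  {"dx": -25,"dy": 62,"dz": 0,"turn": 0,"jaw": 1},
  {"dx": -60,"dy": 73,"dz": 0,"turn": 0,"jaw": 1},
  {"dx": -95,"dy": 73,"dz": 0,"turn": 0,"jaw": 1},
  {"dx": -95,"dy": 73,"dz": 0,"turn": 0,"jaw": 1},
])

```text
time: 28.65
tool_pos: [0.717, 0.1114, 0.2145]
tool_rot: [0.001, 0.749, 0.663, -0.001]
contact_force: [0.7, 0.7, 0.5]
gripper_width: 0.001
grasp_force: 0.0
```

```bash
python3 - <<'E'
from h import *
np.set_printoptions(precision=4,suppress=True)
s=state(); print(s["tool_pos"],cw(-155,55),s["contact_force"],s["time"],s["gripper_width"])
for n in("scene","top","wrist"):
    g=grab_frame(n)
    for t in(1.5,1.7,1.9):
        b=(-85+55*np.cos(t)-32*np.sin(t),77+55*np.sin(t)+32*np.cos(t)); print(t,proj(g,np.r_[cw(b[0],55),b[1]]/1000))
    for k in("hasp_grip",):
        for o in spotter.outline_of(g,k):
            if o["conf"]>.3: print(n,k,round(o["conf"],2),o["extent"],cen(o["region"]).round(1))
E
```

```text
[0.717  0.1114 0.2145] [715.3222 117.39  ] [0.6755 0.6923 0.5284] 28.65 0.0007340969394092128
1.5 [357.6672 202.0245]
1.7 [358.3235 206.2605]
1.9 [358.7613 210.8677]
scene hasp_grip 0.73 [322.5, 239.1, 347.3, 277.7] [334.2 257.9]
scene hasp_grip 0.67 [349.6, 191.4, 371.3, 217.1] [359.1 202.5]
scene hasp_grip 0.4 [227.0, 195.4, 270.3, 256.6] [245.2 231.5]
1.5 [149.5579 149.4154]
1.7 [151.0815 146.0817]
1.9 [152.6977 143.6286]
top hasp_grip 0.51 [134.9, 145.4, 159.9, 168.9] [148.4 155.8]
1.5 [198.37   210.0677]
1.7 [214.1449 207.1423]
1.9 [227.3115 203.5868]
wrist hasp_grip 0.98 [151.5, 158.2, 213.7, 237.3] [182.2 196.5]
```

Emit:
apply_moves([
  {"dx": 0,"dy": 0,"dz": 25,"turn": 0,"jaw": 1},
  {"dx": 0,"dy": 0,"dz": 50,"turn": 0,"jaw": 1},
  {"dx": 0,"dy": 0,"dz": 77,"turn": 0,"jaw": 1},
  {"dx": 0,"dy": -12,"dz": 75,"turn": 0,"jaw": 1},
  {"dx": 0,"dy": -20,"dz": 71,"turn": 0,"jaw": 1},
])

```text
time: 29.37
tool_pos: [0.6938, 0.1214, 0.14]
tool_rot: [-0.002, 0.746, 0.666, -0.003]
contact_force: [1.4, 0.2, -0.0]
gripper_width: -0.0
grasp_force: 0.6
```

Emit:
apply_moves([
  {"dx": 0,"dy": -8,"dz": -5,"turn": 0,"jaw": 1},
  {"dx": 0,"dy": -18,"dz": -7,"turn": 0,"jaw": 1},
  {"dx": 0,"dy": -28,"dz": -8,"turn": 0,"jaw": 1},
  {"dx": 0,"dy": -38,"dz": -7,"turn": 0,"jaw": 1},
  {"dx": 0,"dy": -46,"dz": -6,"turn": 0,"jaw": 1},
])

```text
time: 29.78
tool_pos: [0.6542, 0.126, 0.158]
tool_rot: [0.004, 0.747, 0.665, 0.005]
contact_force: [2.7, -0.4, 14.5]
gripper_width: -0.001
grasp_force: 8.3
```

Emit:
apply_moves([
  {"dx": 0,"dy": -9,"dz": 3,"turn": 0,"jaw": 1},
  {"dx": 0,"dy": -18,"dz": 7,"turn": 0,"jaw": 1},
  {"dx": 0,"dy": -24,"dz": 12,"turn": 0,"jaw": 1},
  {"dx": 0,"dy": -30,"dz": 16,"turn": 0,"jaw": 1},
  {"dx": 0,"dy": -35,"dz": 21,"turn": 0,"jaw": 1},
])

```text
time: 30.2
tool_pos: [0.6185, 0.1303, 0.1357]
tool_rot: [0.003, 0.747, 0.665, 0.004]
contact_force: [0.7, -0.4, 0.9]
gripper_width: 0.006
grasp_force: 0.5
```

Emit:
apply_moves([
  {"dx": 0,"dy": -5,"dz": 5,"turn": 0,"jaw": 1},
  {"dx": 0,"dy": -8,"dz": 7,"turn": 0,"jaw": 1},
  {"dx": 0,"dy": -11,"dz": 7,"turn": 0,"jaw": 1},
  {"dx": 0,"dy": -11,"dz": 7,"turn": 0,"jaw": 1},
  {"dx": 0,"dy": -11,"dz": 7,"turn": 0,"jaw": 1},
])

```text
time: 30.62
tool_pos: [0.6043, 0.1309, 0.1216]
tool_rot: [-0.001, 0.747, 0.665, -0.001]
contact_force: [-1.0, 0.3, 0.4]
gripper_width: 0.0
grasp_force: 0.0
```

```bash
python3 - <<'E'
from h import *
np.set_printoptions(precision=4,suppress=True)
s=state(); print(s["tool_pos"],cw(-49.5,55),s["contact_force"],s["time"])
E
```

```text
[0.6043 0.1309 0.1216] [610.5262 129.5579] [-1.0457  0.2534  0.4167] 30.6167
```

Emit:
apply_moves([
  {"dx": 0,"dy": 8,"dz": -5,"turn": 0,"jaw": 1},
  {"dx": 0,"dy": 8,"dz": -45,"turn": 0,"jaw": 1},
  {"dx": -35,"dy": 8,"dz": -85,"turn": 0,"jaw": 1},
  {"dx": -70,"dy": 8,"dz": -90,"turn": 0,"jaw": 1},
  {"dx": -70,"dy": 8,"dz": -90,"turn": 0,"jaw": 1},
])

```text
time: 31.03
tool_pos: [0.6076, 0.056, 0.2181]
tool_rot: [0.004, 0.748, 0.664, 0.002]
contact_force: [0.7, 0.2, 0.3]
gripper_width: 0.004
grasp_force: 0.0
```

```bash
python3 - <<'E'
from h import *
np.set_printoptions(precision=4,suppress=True)
s=state(); print(s["tool_pos"],s["time"])
for n in("scene","top","wrist"):
    g=grab_frame(n)
    for t in(0,.2,.4,.8):
        P=[(-85+a*np.cos(t)-h*np.sin(t),77+a*np.sin(t)+h*np.cos(t)) for a,h in((55,32),(77,0))]; print(n,t,[proj(g,np.r_[cw(b[0],y),b[1]]/1000).round(1) for b in P for y in(35,75)])
    for k in("hasp_grip","hasp","lid"):
        for o in spotter.outline_of(g,k):
            if o["conf"]>.3: print(n,k,round(o["conf"],2),o["extent"],cen(o["region"]).round(1))
E
```

```text
[0.6076 0.056  0.2181] 31.0333
scene 0 [array([356.8, 194.4]), array([343. , 194.7]), array([353.9, 200. ]), array([340.4, 200.3])]
scene 0.2 [array([357.9, 192.6]), array([343.9, 192.9]), array([354.6, 195.9]), array([341. , 196.1])]
scene 0.4 [array([359. , 191.7]), array([344.9, 191.9]), array([355.5, 192.3]), array([341.8, 192.6])]
scene 0.8 [array([361.4, 192.3]), array([347. , 192.6]), array([357.9, 187.6]), array([343.9, 187.9])]
scene hasp_grip 0.58 [347.5, 190.0, 364.5, 214.7] [356.2 206.2]
scene hasp 0.7 [344.7, 191.6, 367.0, 216.6] [354.3 203.6]
scene lid 0.95 [325.4, 185.8, 414.2, 219.3] [369.7 200.5]
top 0 [array([139. , 182.9]), array([154.6, 184.7]), array([141.4, 193.6]), array([156.6, 195.4])]
top 0.2 [array([138.2, 179.2]), array([153.9, 181. ]), array([139.6, 192. ]), array([155. , 193.8])]
top 0.4 [array([137.7, 174.8]), array([153.6, 176.6]), array([138.1, 189.2]), array([153.7, 191. ])]
top 0.8 [array([138. , 164.8]), array([154. , 166.7]), array([136. , 180.5]), array([152. , 182.3])]
wrist 0 [array([227.1,  83.9]), array([228.5, 139.7]), array([204.4,  87. ]), array([206.6, 135.9])]
wrist 0.2 [array([236.4,  82.7]), array([237.4, 141.2]), array([203. ,  85.6]), array([205.4, 137.6])]
wrist 0.4 [array([249.6,  81.6]), array([250. , 142.5]), array([205.6,  84.1]), array([208.1, 139.4])]
wrist 0.8 [array([285.6,  80.1]), array([283.9, 144.3]), array([225.7,  81. ]), array([227.4, 143.2])]
wrist hasp_grip 0.63 [198.5, 66.7, 302.1, 137.7] [244.7 101.7]
wrist hasp 0.87 [199.8, 67.1, 301.3, 137.7] [244.2 101.4]
wrist lid 0.88 [84.4, 0.0, 288.9, 164.4] [186.8  77.4]
```

```bash
python3 - <<'E'
from h import *
g=grab_frame("wrist");gr=cv2.cvtColor(np.ascontiguousarray(g["pixels"]),cv2.COLOR_RGB2GRAY)
print("cols 190..304 step 3")
for r in range(66,146,6): print(r,gr[r,190:305:3])
E
```

```text
cols 190..304 step 3
66 [205 204 205 204 202 203 205 204 201 164 135 142 189 198 158 138 177 169
 189 196 195 189 177 178 157 149 147 136 138 134 131 128  99  90  87  85
  85  82  81]
72 [180 173 152 153 140 136 138 135 114 115 129 119 105 127 135 134 134 131
 134 132 132 131 132 133 131 132 131 132 135 132 132 128 115 122  86  84
  82  81  81]
78 [136 136 134 129 127 128 129 128 112 113 129 120 105  96 130 131 131 132
 132 131 132 132 132 133 134 133 133 133 133 133 133 132 119  63  64  62
  68  81  80]
84 [135 136 133 126 130 135 136 127 114 111 127 120 106 122 129 129 130 130
 130 130 131 131 131 132 131 132 132 132 131 132 131 130 117  62  64  61
  69  81  79]
90 [134 136 132 122 129 133 135 116 124 110 125 121 106 124 134 134 135 131
 133 132 131 132 132 134 132 132 132 133 135 133 132 128  77  61  64  61
  72  81  80]
96 [133 135 132 131 127 130 133 117 123 108 124 122 106 123 134 133 134 132
 133 133 132 136 167 169 170 192 193 196 203 180 168 162  82  71  82  72
  78  86  81]
102 [133 134 131 130 126 129 132 119 124 106 122 123 108 106 123 147 192 194
 193 193 182 136 195 205
[... 510 characters left out ...]
06 205 206 205 138  68  64  60
  83  83  78]
126 [130 131 133 131 121 119 121 120 115  99 115 124 110  87 107 115 119 161
 189 192 192 191 190 188 186 185 185 186 185 185 183 129  78  62  63  60
  83  83  79]
132 [129 131 133 130 132 130 129 132 132 112 105 110 102 118 133 134 137 136
 191 206 206 206 205 206 206 206 205 206 206 172 136 120 105  98  86  87
  87  85  79]
138 [128 131 133 129 132 131 131 130 131 132 129 130 135 135 133 134 135 135
 187 207 205 206 205 206 207 207 206 204 166 136 136 117  87  88  87  87
  86  85  79]
144 [128 130 132 130 132 131 131 129 131 132 129 130 134 134 133 132 135 135
 156 205 206 206 206 207 206 188 180 170 138 136 136 117  86  88  85  86
  86  85  79]
```

The bar-to-strap-end spacing of 22.5 px matches the shut hasp (22.7 predicted, 33 at 0.2 rad). A light press on the bar makes sure, then on to the isolator.

Emit:
apply_moves([
  {"dx": 35,"dy": -10,"dz": 0,"turn": 0,"jaw": 1},
  {"dx": 70,"dy": -21,"dz": 15,"turn": 0,"jaw": 1},
  {"dx": 70,"dy": -21,"dz": 50,"turn": 0,"jaw": 1},
  {"dx": 70,"dy": -21,"dz": 70,"turn": 0,"jaw": 1},
  {"dx": 70,"dy": -21,"dz": 75,"turn": 0,"jaw": 1},
])

```text
time: 32.1
tool_pos: [0.589, 0.1331, 0.1326]
tool_rot: [-0.003, 0.746, 0.665, -0.003]
contact_force: [-6.9, 1.3, 13.0]
gripper_width: 0.006
grasp_force: 7.5
```

Emit:
apply_moves([
  {"dx": 0,"dy": 0,"dz": 2,"turn": 0,"jaw": 1},
  {"dx": 0,"dy": 0,"dz": 4,"turn": 0,"jaw": 1},
  {"dx": 0,"dy": 0,"dz": 5,"turn": 0,"jaw": 1},
  {"dx": 0,"dy": 0,"dz": 5,"turn": 0,"jaw": 1},
  {"dx": 0,"dy": 0,"dz": 5,"turn": 0,"jaw": 1},
])

```text
time: 32.52
tool_pos: [0.5929, 0.1321, 0.1334]
tool_rot: [0.001, 0.747, 0.665, 0.001]
contact_force: [-0.3, 0.6, -0.1]
gripper_width: 0.002
grasp_force: 0.0
```

Emit:
apply_moves([
  {"dx": 0,"dy": 0,"dz": -25,"turn": 0,"jaw": 1},
  {"dx": 0,"dy": 0,"dz": -60,"turn": 0,"jaw": 1},
  {"dx": -20,"dy": 0,"dz": -85,"turn": 0,"jaw": 1},
  {"dx": -60,"dy": -4,"dz": -85,"turn": 0,"jaw": 1},
  {"dx": -100,"dy": -8,"dz": -85,"turn": 0,"jaw": 1},
])

```text
time: 32.93
tool_pos: [0.5742, 0.0335, 0.2214]
tool_rot: [0.003, 0.746, 0.666, 0.002]
contact_force: [0.3, -0.9, -1.1]
gripper_width: 0.005
grasp_force: 0.0
```

Emit:
apply_moves([
  {"dx": -40,"dy": -2,"dz": 0,"turn": 0,"jaw": 1},
  {"dx": -80,"dy": -4,"dz": 0,"turn": 0,"jaw": 1},
  {"dx": -120,"dy": -6,"dz": 0,"turn": 0,"jaw": 1},
  {"dx": -160,"dy": -7,"dz": 0,"turn": 0,"jaw": 1},
  {"dx": -200,"dy": -7,"dz": 0,"turn": 0,"jaw": 1},
])

```text
time: 33.35
tool_pos: [0.542, -0.166, 0.2183]
tool_rot: [0.001, 0.747, 0.665, 0.0]
contact_force: [0.5, 0.2, -0.2]
gripper_width: -0.002
grasp_force: 0.0
```

Emit:
apply_moves([
  {"dx": -16,"dy": 0,"dz": 0,"turn": 0,"jaw": 1},
  {"dx": -16,"dy": 0,"dz": 20,"turn": 0,"jaw": 1},
  {"dx": -16,"dy": 0,"dz": 20,"turn": 0,"jaw": 1},
  {"dx": -16,"dy": 0,"dz": 20,"turn": 0,"jaw": 1},
  {"dx": -16,"dy": 0,"dz": 20,"turn": 0,"jaw": 1},
])

```text
time: 33.77
tool_pos: [0.5408, -0.1794, 0.1978]
tool_rot: [0.0, 0.747, 0.665, 0.0]
contact_force: [0.0, -0.1, 0.6]
gripper_width: -0.003
grasp_force: 0.0
```

```bash
python3 - <<'E'
from h import *
np.set_printoptions(precision=4,suppress=True)
s=state(); print(s["tool_pos"],s["time"])
for n in("scene","top","wrist"):
    g=grab_frame(n)
    for o in spotter.outline_of(g,"toggle_tip"):
        m=o["region"]&(g["pixels"].max(2)<60)
        if m.sum()>8:print(n,round(o["conf"],2),atz(g,cen(m),.124))
    if n!="wrist":
      for k in("hasp","lid","jar","stamp","volume"):
        for o in spotter.outline_of(g,k)[:1]: print(n,k,round(o["conf"],2),o["extent"])
E
```

```text
[ 0.5408 -0.1794  0.1978] 33.7667
scene 0.73 [ 0.4546 -0.5629  0.124 ]
scene 0.49 [ 0.3046 -0.2849  0.124 ]
scene 0.44 [ 0.583 -0.18   0.124]
scene hasp 0.7 [344.8, 192.4, 365.5, 215.3]
scene lid 0.63 [325.4, 184.7, 413.5, 215.7]
scene jar 0.85 [321.6, 239.8, 344.4, 277.6]
scene stamp 0.82 [233.4, 251.6, 250.0, 276.9]
scene volume 0.69 [233.7, 192.6, 254.0, 223.7]
top 0.77 [ 0.3051 -0.2886  0.124 ]
top 0.56 [ 0.4575 -0.5626  0.124 ]
top hasp 0.53 [137.2, 164.9, 158.7, 196.6]
top jar 0.59 [251.8, 191.2, 261.8, 209.2]
top stamp 0.69 [276.0, 122.1, 289.1, 141.3]
top volume 0.78 [330.9, 139.6, 383.6, 186.9]
wrist 0.93 [ 0.5831 -0.1785  0.124 ]
wrist 0.8 [ 0.312  -0.2853  0.124 ]
```

Hasp and lid match their first shut outlines, and the bar is at (0.583, −0.179). Switch on.

Emit:
apply_moves([
  {"dx": 0,"dy": 0,"dz": 35,"turn": 0,"jaw": 1},
  {"dx": 0,"dy": 0,"dz": 60,"turn": 0,"jaw": 1},
  {"dx": 0,"dy": 0,"dz": 72,"turn": 0,"jaw": 1},
  {"dx": 1,"dy": 10,"dz": 72,"turn": 0,"jaw": 1},
  {"dx": 2,"dy": 20,"dz": 71,"turn": 0,"jaw": 1},
])

```text
time: 34.98
tool_pos: [0.5609, -0.18, 0.1258]
tool_rot: [-0.001, 0.747, 0.665, -0.0]
contact_force: [-6.4, 1.1, 3.7]
gripper_width: -0.001
grasp_force: 2.7
```

Emit:
apply_moves([
  {"dx": 2,"dy": 14,"dz": -2,"turn": 0,"jaw": 1},
  {"dx": 3,"dy": 28,"dz": -5,"turn": 0,"jaw": 1},
  {"dx": 5,"dy": 42,"dz": -7,"turn": 0,"jaw": 1},
  {"dx": 7,"dy": 55,"dz": -7,"turn": 0,"jaw": 1},
  {"dx": 8,"dy": 66,"dz": -7,"turn": 0,"jaw": 1},
])

```text
time: 35.4
tool_pos: [0.6308, -0.1803, 0.1366]
tool_rot: [0.002, 0.747, 0.665, 0.001]
contact_force: [-1.5, -0.2, 0.5]
gripper_width: 0.002
grasp_force: 0.0
```

Emit:
apply_moves([
  {"dx": 0,"dy": 0,"dz": -30,"turn": 0,"jaw": 1},
  {"dx": 0,"dy": 0,"dz": -65,"turn": 0,"jaw": 1},
  {"dx": 0,"dy": -30,"dz": -90,"turn": 0,"jaw": 1},
  {"dx": 0,"dy": -65,"dz": -100,"turn": 0,"jaw": 1},
  {"dx": 0,"dy": -100,"dz": -100,"turn": 0,"jaw": 1},
])

```text
time: 35.82
tool_pos: [0.5309, -0.1695, 0.2411]
tool_rot: [0.006, 0.747, 0.665, 0.002]
contact_force: [1.0, 0.7, 1.0]
gripper_width: -0.001
grasp_force: 0.0
```

Emit:
apply_moves([
  {"dx": 0,"dy": -30,"dz": 0,"turn": 0,"jaw": 1},
  {"dx": 0,"dy": -60,"dz": 0,"turn": 0,"jaw": 1},
  {"dx": 0,"dy": -60,"dz": 0,"turn": 0,"jaw": 1},
  {"dx": 0,"dy": -60,"dz": 0,"turn": 0,"jaw": 1},
  {"dx": 0,"dy": -60,"dz": 0,"turn": 0,"jaw": 1},
])

```text
time: 36.23
tool_pos: [0.47, -0.1619, 0.2358]
tool_rot: [0.002, 0.747, 0.665, 0.001]
contact_force: [0.4, 0.0, 0.4]
gripper_width: 0.001
grasp_force: 0.0
```

```bash
python3 - <<'E'
from h import *
np.set_printoptions(precision=4,suppress=True)
s=state(); print(s["tool_pos"],s["time"],s["contact_force"])
for n in("scene","top"):
    g=grab_frame(n)
    for o in spotter.outline_of(g,"toggle_tip"):
        m=o["region"]&(g["pixels"].max(2)<60)
        if m.sum()>8:print(n,round(o["conf"],2),atz(g,cen(m),.124))
    for k in("tin0","lid","hasp","jar"):
        for o in spotter.outline_of(g,k):
            if o["conf"]>.4: print(n,k,round(o["conf"],2),o["extent"])
E
```

```text
[ 0.47   -0.1619  0.2358] 36.2333 [0.4366 0.0376 0.4387]
scene 0.75 [ 0.4545 -0.5624  0.124 ]
scene 0.62 [ 0.6739 -0.1804  0.124 ]
scene lid 0.85 [326.4, 185.4, 412.3, 215.9]
scene lid 0.53 [228.0, 208.1, 267.3, 261.1]
scene hasp 0.5 [346.2, 190.2, 368.0, 214.0]
scene jar 0.63 [319.3, 238.0, 346.4, 278.6]
top 0.8 [ 0.4555 -0.5682  0.124 ]
top 0.67 [ 0.672 -0.182  0.124]
top 0.5 [ 0.3048 -0.2897  0.124 ]
top 0.16 [0.6066 0.2124 0.124 ]
top lid 0.56 [80.6, 164.8, 171.2, 231.1]
top hasp 0.62 [137.4, 165.0, 160.2, 195.1]
top jar 0.97 [182.5, 107.6, 208.4, 137.1]
```

The toggle is on (bar at x≈0.673), no tins remain on the bench, and the lid and hasp are shut. Handing in.

```bash
python3 -c "
from plant import ticket
print(ticket.job_done())"
```

```text
the job is handed in; nothing more can be done
None
```

I handed the job in: both tins stand upright in the chest, the lid is shut, the hasp is down over the catch and the isolator is back on; the final camera checks agreed, though one descent onto the lid handle peaked at about 80 N at the wrist (limit 120 N), and I took that to be finger contact.

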